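Load the vegetable slicer from the roll-top well and put it in gear

TASK

First pull the slicer's gear lever out of gear into neutral, then roll the slatted cover of the chilled well right up and back until it stays open by itself. Stand every courgette piece from the well upright in a feed tube of its own, right down on the tube's floor, while the lever stays in neutral; the onion stays in the well and everything else stays where it is. Then roll the cover fully shut, and last of all shift the lever across the neutral slot to the right and fully forward, and let go.

Things in the scene. Friction and masses are not known exactly. Their poses are not given: they have to be found in the camera images.
- well: chilled well, a steel box 460 mm wide inside (along y), 360 mm deep. Origin on the worktop under its centre; +x front to back, +y left seen from the robot. In its frame, mm: end panels, round, up to z 200; tray floor at z 62, between a front lip (x -153, top z 76), a low coil guard (x -30, top z 100) and side rails (y 205 and -205, top z 100); behind x 32 a fixed hood, top z 182
- cover (a joint): slatted roller cover of the well, on round side tracks about the axis through cover_axis (along the well's y): 0 shut, 1.396 rad fully back; turns up and back. 0.45 kg: released below 0.3 rad it falls shut, above 0.7 it falls back and stays open. About 3 N at the knob. Outer face at radius 183 mm. Fully back, its edge is at x = 44 mm, z = 188 mm in the well's frame
- cover_axis (a point): point on the cover's turning axis at the middle of the well's width, 10 mm above the worktop; axes as the well's
- cover_knob (a point): centre of the cover's black ball knob, 34 mm in diameter, on a short stem in the middle of the lowest slat, 212 mm from the axis (29 mm out from the slats). Cover shut: 28 degrees above level, in front of the well, about 110 mm above the worktop; fully back: 108 degrees round
- slicer: bench vegetable slicer, fixed: round feed head 220 mm across with four feed tubes, to the right of it a grey gearbox (top 163 mm) with the gear lever in a steel H gate, a motor behind that and a steel catch pan in front of the head. Origin on the worktop under the centre of the feed head; z up, +x away from the robot, +y to the left
- lever_pivot (a point): the point about which the gear lever turns, 50 mm above the worktop inside the gearbox; axes as the slicer's. At 0, 0 the lever stands straight up
- lever_knob (a point): centre of the lever's black ball knob, 40 mm in diameter, 185 mm from the pivot along the lever
- shift_across (a joint): sideways lean of the gear lever about the slicer's x axis: -0.2 rad in the left slot of the gate, +0.2 in the right slot (right = the slicer's -y), free to pass between only when the lever is in neutral
- shift_along (a joint): fore-aft lean of the lever: 0 neutral (the cross slot, passable within 0.04 rad of 0), +0.26 rad fully forward (slicer's +x), -0.26 fully back. Knob at pivot + 185 mm * (sin along, -cos along * sin across, cos along * cos across) in the slicer's axes. Friction of about 3 N at the knob; stays where it is left. Starts back, or nearly, in the left slot
- onion: an onion, 62 mm across and 68 mm tall, standing in the well among the courgettes; origin under its foot
- sauce_bottle: yellow bottle, 60 mm across, 170 mm tall, between feed head and well, at the back; origin at its foot
- pepper_mill: wooden pepper mill, 56 mm across, 150 mm tall, in front of the well at the left; origin at its foot
- tumbler: blue mug 80 mm across, 130 mm tall, right of the gearbox, far
- spice_jar: small jar 64 mm across, 85 mm tall, in front of the gearbox
- scoop: steel measuring scoop 68 mm across with a black handle, at the right
- courgette1: a trimmed length of thick courgette, an upright cylinder 56 mm across and 82 mm tall, dark green skin and pale flat cut ends, about 0.19 kg; origin at the centre of its lower end, z axis up along it. Starts upright on the floor of the well. Two to four are present; a missing one has no pose
- courgette2: a trimmed length of thick courgette, an upright cylinder 56 mm across and 82 mm tall, dark green skin and pale flat cut ends, about 0.19 kg; origin at the centre of its lower end, z axis up along it. Starts upright on the floor of the well. Two to four are present; a missing one has no pose
- courgette3: a trimmed length of thick courgette, an upright cylinder 56 mm across and 82 mm tall, dark green skin and pale flat cut ends, about 0.19 kg; origin at the centre of its lower end, z axis up along it. Starts upright on the floor of the well. Two to four are present; a missing one has no pose
- courgette4: a trimmed length of thick courgette, an upright cylinder 56 mm across and 82 mm tall, dark green skin and pale flat cut ends, about 0.19 kg; origin at the centre of its lower end, z axis up along it. Starts upright on the floor of the well. Two to four are present; a missing one has no pose
- tube1 (a point): the near left feed tube of four on the slicer's round feed head (two by two, 84 mm apart); this point is the centre of the tube's floor. Steel tube 45 mm deep above its floor, inner diameter 66 mm, outer 74 mm, open at the top; floor 110 mm, mouth 155 mm above the worktop. x, y, z axes are the slicer's
- tube2 (a point): the near right feed tube of four on the slicer's round feed head (two by two, 84 mm apart); this point is the centre of the tube's floor. Steel tube 45 mm deep above its floor, inner diameter 66 mm, outer 74 mm, open at the top; floor 110 mm, mouth 155 mm above the worktop. x, y, z axes are the slicer's
- tube3 (a point): the far left feed tube of four on the slicer's round feed head (two by two, 84 mm apart); this point is the centre of the tube's floor. Steel tube 45 mm deep above its floor, inner diameter 66 mm, outer 74 mm, open at the top; floor 110 mm, mouth 155 mm above the worktop. x, y, z axes are the slicer's
- tube4 (a point): the far right feed tube of four on the slicer's round feed head (two by two, 84 mm apart); this point is the centre of the tube's floor. Steel tube 45 mm deep above its floor, inner diameter 66 mm, outer 74 mm, open at the top; floor 110 mm, mouth 155 mm above the worktop. x, y, z axes are the slicer's

How it is judged:
On the way, in this order (a step that is already met when the one before it is completed fails the run):
1. the gear lever is in neutral (value of joint shift_along between -0.07 and 0.07 rad), for 0.2 s.
2. the roller cover is right back, stays open untouched, lever in neutral (all of step 1 and value of joint cover above 1.25 rad and contact force between the fingers and well below 0.5 N), for 0.4 s.
3. every courgette piece stands released in a feed tube, lever in neutral (all of step 1 and (distance between courgette1 and tube1 below 0.014 m or distance between courgette1 and tube2 below 0.014 m or distance between courgette1 and tube3 below 0.014 m or distance between courgette1 and tube4 below 0.014 m) and angle between each of courgette1, courgette2, courgette3, courgette4's own z axis and vertical below 0.2 rad and contact force between the fingers and courgette1 below 0.5 N and (distance between courgette2 and tube1 below 0.014 m or distance between courgette2 and tube2 below 0.014 m or distance between courgette2 and tube3 below 0.014 m or distance between courgette2 and tube4 below 0.014 m) and contact force between the fingers and courgette2 below 0.5 N and (distance between courgette3 and tube1 below 0.014 m or distance between courgette3 and tube2 below 0.014 m or distance between courgette3 and tube3 below 0.014 m or distance between courgette3 and tube4 below 0.014 m) and contact force between the fingers and courgette3 below 0.5 N and (distance between courgette4 and tube1 below 0.014 m or distance between courgette4 and tube2 below 0.014 m or distance between courgette4 and tube3 below 0.014 m or distance between courgette4 and tube4 below 0.014 m) and contact force between the fingers and courgette4 below 0.5 N), for 0.3 s.
4. the cover is fully shut, lever still in neutral (all of step 1 and value of joint cover below 0.06 rad), for 0.3 s.
At the end, for the whole second after the job is handed in: every piece stands free and at rest in a tube (foot within 14 mm of the centre of its floor, lean under 0.2 rad); cover below 0.06 rad; lever right (across above 0.15 rad) and forward (along above 0.2 rad); onion in the well; the other things within 40 mm of where they stood ((distance between courgette1 and tube1 below 0.014 m or distance between courgette1 and tube2 below 0.014 m or distance between courgette1 and tube3 below 0.014 m or distance between courgette1 and tube4 below 0.014 m) and angle between each of courgette1, courgette2, courgette3, courgette4's own z axis and vertical below 0.2 rad and contact force between the fingers and courgette1 below 0.5 N and (distance between courgette2 and tube1 below 0.014 m or distance between courgette2 and tube2 below 0.014 m or distance between courgette2 and tube3 below 0.014 m or distance between courgette2 and tube4 below 0.014 m) and contact force between the fingers and courgette2 below 0.5 N and (distance between courgette3 and tube1 below 0.014 m or distance between courgette3 and tube2 below 0.014 m or distance between courgette3 and tube3 below 0.014 m or distance between courgette3 and tube4 below 0.014 m) and contact force between the fingers and courgette3 below 0.5 N and (distance between courgette4 and tube1 below 0.014 m or distance between courgette4 and tube2 below 0.014 m or distance between courgette4 and tube3 below 0.014 m or distance between courgette4 and tube4 below 0.014 m) and contact force between the fingers and courgette4 below 0.5 N and value of joint cover below 0.06 rad and value of joint shift_across above 0.15 rad and value of joint shift_along above 0.2 rad and x of onion in the frame of well between -0.16 and 0.16 m and y of onion in the frame of well between -0.23 and 0.23 m and z of onion in the frame of well between 0.04 and 0.12 m and linear speed of each of courgette1, courgette2, courgette3, courgette4 below 0.03 m/s); the robot touches nothing.
It fails at once if things on the worktop that are not part of the job are knocked aside (distance of any of sauce_bottle, pepper_mill, tumbler, spice_jar, scoop from where it was at the start of the episode above 0.04 m).
Of courgette1, courgette2, courgette3, courgette4 only 2 to 4 are there at a start; the rules pass over those that are not, and their reading is None.
At some moment in a run one of courgette1, courgette2, courgette3, courgette4 may be knocked a few centimetres aside while the robot is not near it.
It also fails if it takes over 210 s, if anything falls off the work surface, if the arm or the gripper's body presses on something with over 40 N, if the wrist force passes 120 N, or if a joint passes its speed limit or range.

ROBOT

A 6-joint arm with a two-finger parallel gripper is mounted at the origin on the work surface. World frame = base frame: x ahead of the robot, y to its left, z up, the work surface at z = 0. Lengths are in m, angles in rad, forces in N, time in s.
With the tool pointing down it reaches from about 0.375 to 0.9 m from the base axis. Payload 3.1 kg.
Tool frame: the origin (TCP) lies at the very end of the fingers, on their centre line; the grasp point (between the pads) lies 19 mm behind it; z points along the fingers, y is the line along which they close (so a half turn about z gives the same grasp; the last joint's range is limited). The gripper opens to 87 mm and grips with 3 to 60 N. Pads are 19 mm wide; open, the fingers measure 117 mm over their backs; the gripper's body (75 mm by 190 mm) begins 51 mm behind the grasp point.
Start: joints at [1.02, 0.527, 1.433, -0, 1.181, -0.178], TCP at [0.227, 0.582, 0.186] pointing down, gripper open.
Joint ranges: [-3.08, 3.08], [-0.75, 2.2], [0.22, 2.44], [-1.43, 4.57], [0, 2.65], [-2.85, 2.85]. Speed limits (rad/s): [2.79, 2.79, 3.14, 3.14, 3.14, 3.14].

INTERFACE

Orientations are given as a rotation vector (axis times angle).
In Python, from rig import arm gives the robot as it stands.
- The arm moves only by the shell command python3 -m inch 'ROWS' [FORCE]. ROWS is JSON, a list of rows, each a list of 3 entries, a list of its own where there are three numbers: the turn, a rotation vector about the tool's x, y, z in units of 30 degrees (1.0 is 30 degrees), then the shift along the tool's x, y, z in units of 1 m (1.0 is 1 m), then the opening, from -1 (shut) to 1 (fully open). A call has 1 to 12 rows; each row shifts and turns the commanded pose from where the row before left it, along the tool's axes as they then stand; what a row does not reach is not made up. A row lasts 1/8 s, in which the tool goes at most 62.5 mm and 10.7 degrees, less where a joint would pass 70% of its speed; a pose out of reach is approached as far as the arm can. A call with a number of a shift or a turn outside -1 to 1 is refused whole. A call with a gripper value outside its range is refused whole. The fingers move at their own pace and stop on an object; FORCE is the grip in N (left out, the last holds). Time passes only in rows, so rows that do not move let the fingers close. It gives the time, the measured TCP pose, the force, the opening and the grip force at its end, in the units of the state.
- arm.sense(): the state, without advancing time (a new reading comes with each control period).
- arm.grab_frame(name): name is "scene" or "top"; returns the picture (420x560x3 uint8, red, green, blue); there is no depth.
- arm.camera_model(name): a dict with "fx", "fy", "cx", "cy" (pixels), "pose" (4x4, takes a point from camera to world coordinates). Camera axes: x right, y down, z forward; pixel columns grow to the right and rows downward; lengths in m; the calibration is good to about 2 mm. A picture is of the moment at which its call begins. camera_model takes no time and is no camera call.
- arm.close_job(): hands the job in; it is judged then, once.
The state is a dict: "t": time; "joints": joint angles; "joint_vel": joint speeds; "joint_torque": joint torques, N m; "ee_pos": TCP position; "tool_rot": TCP orientation; "contact_force": force on the tool from outside, world axes, zero at the start; "wrist_torque": the same for the moment, N m; "gripper_width": opening from 0.0 (shut) to 1.0 (fully open); "gripper_force": force on a finger pad.
Only numpy, scipy, OpenCV 4.12 (cv2) and the standard library are available. Lean on these libraries where they do the work, as an engineer would, in place of code of your own. Each camera call takes 0.05 s, during which the arm holds its last target. There are 200 camera calls.

## Working session

There is one attempt and no reset: what is moved stays moved. The work goes in short steps, Python scripts to look and compute and a shell command to move; the robot and the scene stay as the last step left them, time stands still between calls to the robot, and variables do not carry over. Pictures are saved under pics/ and viewed, at most 14 in all, crops included, and the job is handed in when it is done.

```bash
mkdir -p pics; ls; python3 - <<'E'
from rig import arm
import cv2,numpy as np
np.set_printoptions(precision=4,suppress=True)
for n in("scene","top"):
    im=arm.grab_frame(n); cv2.imwrite(f"pics/{n}0.png",im[:,:,::-1])
    m=arm.camera_model(n); print(n,m["fx"],m["fy"],m["cx"],m["cy"]); print(np.array(m["pose"]))
print(arm.sense())
E
```

```text
pics
scene 493.5535582802776 493.5535582802776 281.6286044710456 212.161732793067
[[ 0.9983  0.0551 -0.0165  0.5375]
 [ 0.0554 -0.8438  0.5337 -0.7949]
 [ 0.0155 -0.5337 -0.8455  1.2696]
 [ 0.      0.      0.      1.    ]]
top 391.277688394429 391.277688394429 282.348755125527 209.3892145058123
[[ 0.0084 -0.9972  0.0749  0.435 ]
 [-0.9999 -0.0093 -0.0115 -0.0765]
 [ 0.0122 -0.0748 -0.9971  1.3489]
 [ 0.      0.      0.      1.    ]]
{'t': 0.1, 'joints': array([ 1.0205,  0.5284,  1.4338,  0.    ,  1.1814, -0.1785]), 'joint_vel': array([ 0.0001, -0.0012, -0.0027,  0.0006, -0.    ,  0.0001]), 'joint_torque': array([ -0.0004, -44.0982, -17.7148,   0.0634,   0.0534,  -0.    ]), 'ee_pos': array([0.2266, 0.5817, 0.1854]), 'tool_rot': array([-0.5805, -3.0868,  0.0029]), 'contact_force': array([-0.5042,  0.7155,  0.2763]), 'wrist_torque': array([-0.0013, -0.0031,  0.0298]), 'gripper_force': 0.0, 'gripper_width': 0.9936504186319831}
```

View pics/scene0.png

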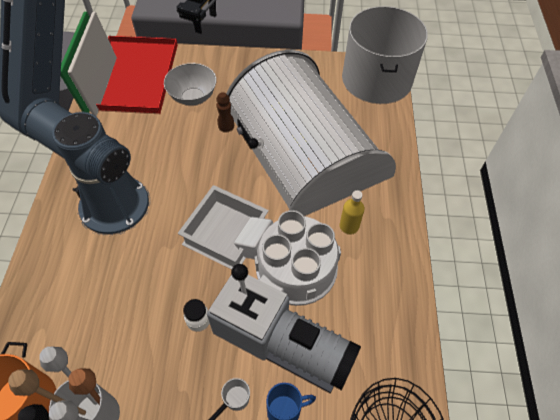

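View pics/top0.png

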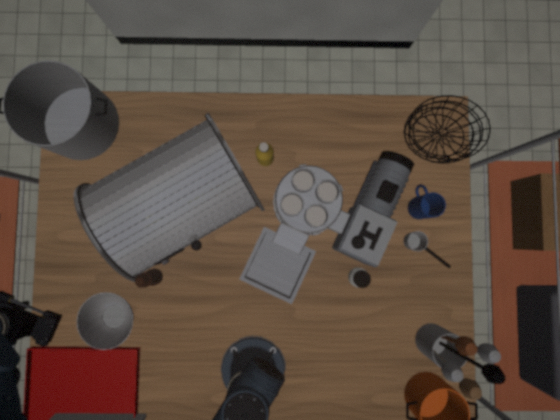

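The scene view shows the tubes near (291,224), (320,239), (276,250) and (306,264), the lever knob at (240,272) and the cover knob near (248,138). In the top view the tubes are near (303,180), (327,192), (291,204) and (315,216), and the cover knob is at (196,245). I'll crop and enlarge these areas to measure them.

```bash
cat > h.py <<'E'
from rig import arm
import cv2,numpy as np
from scipy.spatial.transform import Rotation as R
np.set_printoptions(precision=4,suppress=True)
def ray(n,p):
    m=arm.camera_model(n);T=np.array(m["pose"])
    d=T[:3,:3]@np.array([(p[0]-m["cx"])/m["fx"],(p[1]-m["cy"])/m["fy"],1]);return T[:3,3],d/np.linalg.norm(d)
def onz(n,p,z):
    o,d=ray(n,p);return o+d*(z-o[2])/d[2]
def tri(ps,pt):
    o1,d1=ray("scene",ps);o2,d2=ray("top",pt)
    s=np.linalg.lstsq(np.c_[d1,-d2],o2-o1,rcond=None)[0]
    a=o1+d1*s[0];b=o2+d2*s[1];return (a+b)/2,np.linalg.norm(a-b)
def proj(n,P):
    m=arm.camera_model(n);T=np.array(m["pose"]);q=T[:3,:3].T@(np.array(P)-T[:3,3])
    return np.array([m["fx"]*q[0]/q[2]+m["cx"],m["fy"]*q[1]/q[2]+m["cy"]])
E
python3 - <<'E'
import cv2,numpy as np
s=cv2.imread("pics/scene0.png");t=cv2.imread("pics/top0.png")
c=lambda im,x,y,w,h,k:cv2.resize(im[y:y+h,x:x+w],None,fx=k,fy=k,interpolation=cv2.INTER_CUBIC)
t2=np.clip(t*1.8,0,255).astype(np.uint8)
a=np.hstack([c(s,180,205,180,150,2.2),c(t2,230,150,180,150,2.2)])
b=np.hstack([c(s,210,85,100,75,4),c(t2,140,215,100,75,4)])
cv2.imwrite("pics/crop0.png",np.vstack([a[:,:792],b[:270,:792]]))
E
```

```text
(no output)
```

View pics/crop0.png

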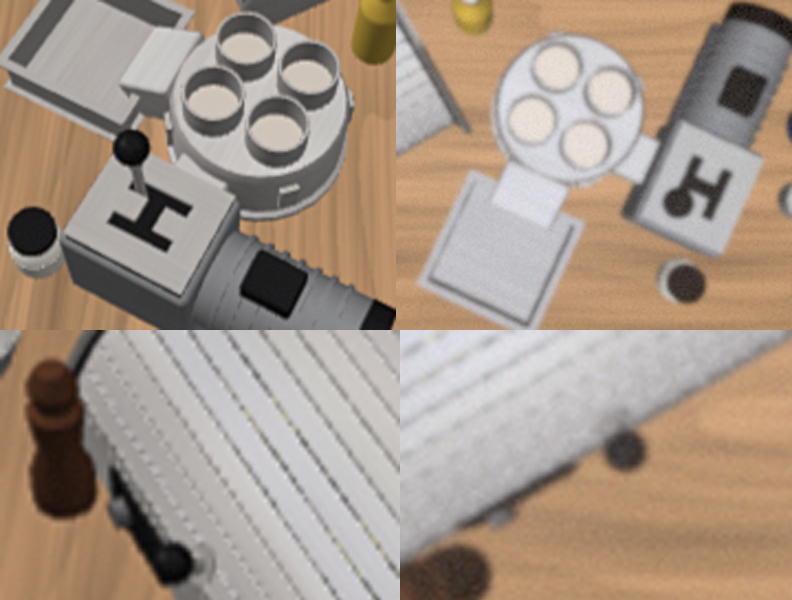

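Crop results:
- **Lever knob:** scene (239.5,272.3), top (358.2,242.3).
- **Cover knob:** scene (254,143), top (196.3,245).
- **Tubes:** the four tube floors show as beige discs in both views.

Next I'll triangulate these.

```bash
python3 - <<'E'
from h import *
print("lever",tri((239.5,272.3),(358.2,242.3)))
print("cover",tri((254,143),(196.3,245)))
s=cv2.imread("pics/scene0.png");t=cv2.imread("pics/top0.png")
def discs(im,box):
    x,y,w,h=box;c=cv2.resize(im[y:y+h,x:x+w],None,fx=4,fy=4,interpolation=cv2.INTER_CUBIC).astype(int)
    g=c.max(2);d=c[:,:,2]-c[:,:,0]
    m=((d>15)&(d<60)&(g>(150 if im is s else 90))).astype(np.uint8)*255
    m=cv2.morphologyEx(m,cv2.MORPH_OPEN,np.ones((7,7)))
    out=[]
    for k in cv2.findContours(m,0,2)[0]:
        if cv2.contourArea(k)<2000 or cv2.contourArea(k)>14000:continue
        e=cv2.fitEllipse(k);out.append(((e[0][0]+.5)/4-.5+x,(e[0][1]+.5)/4-.5+y,e[1][0]/4,e[1][1]/4,cv2.contourArea(k)))
    return out
for n,im,box in(("scene",s,(250,205,100,90)),("top",t,(268,160,80,80))):
    for e in discs(im,box): print(n,np.array(e),onz(n,e[:2],.110))
# slat lines
for n,im,box in(("scene",s,(230,60,160,140)),("top",t,(80,120,180,150))):
    x,y,w,h=box;g=cv2.cvtColor(im[y:y+h,x:x+w],6)
    L=cv2.HoughLinesP(cv2.Canny(g,30,90),1,np.pi/360,40,minLineLength=55,maxLineGap=6)
    a=[]
    for l in (L if L is not None else []).reshape(-1,4):
        p=onz(n,(l[0]+x,l[1]+y),.15);q=onz(n,(l[2]+x,l[3]+y),.15);v=q-p;a.append(np.degrees(np.arctan2(v[1],v[0]))%180)
    print(n,np.sort(np.array(a).round(1)))
E
```

```text
lever (array([ 0.4277, -0.3075,  0.2264]), np.float64(0.002028691725057728))
cover (array([0.4152, 0.179 , 0.1112]), np.float64(0.003976228362282908))
scene [ 305.4292  264.4995   14.8372   22.3023 4160.5   ] [ 0.5857 -0.2199  0.11  ]
scene [ 276.4881  250.6787   14.0381   21.5929 3812.5   ] [ 0.5079 -0.1842  0.11  ]
scene [ 319.4474  239.0259   12.8378   21.0723 3401.5   ] [ 0.6211 -0.1416  0.11  ]
scene [ 291.1652  226.1207   12.1744   20.4487 3111.    ] [ 0.5433 -0.1062  0.11  ]
top [ 320.736   238.2371   14.9144   33.6253 3400.    ] [ 0.4377 -0.2129  0.11  ]
scene [ 33.  120.2 120.3 120.6 120.7 120.7 120.7 120.7 120.8 120.8 120.8 120.9
 120.9 120.9 120.9 120.9 120.9 121.  121.  121.  121.1 121.1 121.2 121.2
 121.2 121.3 121.4 121.8]
top [ 31.1 120.2 120.3 120.3 120.3 120.3 120.3 120.5 120.6 120.7 120.8 121.1
 121.2]
```

```bash
python3 - <<'E'
from h import *
t=cv2.imread("pics/top0.png");s=cv2.imread("pics/scene0.png")
for p in((303,181),(327,192),(310,198),(303,190),(338,180)): print(p,t[p[1],p[0]])
x,y,w,h=270,165,75,70
c=cv2.resize(t[y:y+h,x:x+w],None,fx=4,fy=4,interpolation=cv2.INTER_CUBIC);c=cv2.GaussianBlur(c,(0,0),3).astype(int)
for T in(12,16,20):
    m=((c[:,:,2]-c[:,:,0]>T)&(c[:,:,2]>90)).astype(np.uint8)*255
    for k in cv2.findContours(m,0,2)[0]:
        A=cv2.contourArea(k)
        if 3000<A<16000:
            (u,v),r=cv2.minEnclosingCircle(k);e=cv2.fitEllipse(k);p=((e[0][0]+.5)/4-.5+x,(e[0][1]+.5)/4-.5+y);print(T,np.array([*p,e[1][0]/4,e[1][1]/4]),onz("top",p,.11))
x,y,w,h=180,205,180,150
a=cv2.resize(s[210:290,250:350],None,fx=6,fy=6,interpolation=cv2.INTER_CUBIC);cv2.imwrite("pics/tub.png",a)
E
```

```text
(303, 181) [118 124 128]
(327, 192) [119 123 128]
(310, 198) [124 121 121]
(303, 190) [102 103 105]
(338, 180) [ 62  82 102]
12 [343.8912 170.2989  23.6876  30.2914] [ 0.6555 -0.287   0.11  ]
12 [298.7651 202.2313  51.5262  76.5866] [ 0.5514 -0.1428  0.11  ]
16 [344.3843 172.4221  21.7139  29.8032] [ 0.6487 -0.2886  0.11  ]
16 [296.5867 200.1954  47.2428  72.702 ] [ 0.5578 -0.1358  0.11  ]
20 [343.92   173.4868  19.1186  27.7655] [ 0.6452 -0.2871  0.11  ]
20 [299.1226 202.1814  53.3091  76.8907] [ 0.5515 -0.1439  0.11  ]
```

View pics/tub.png

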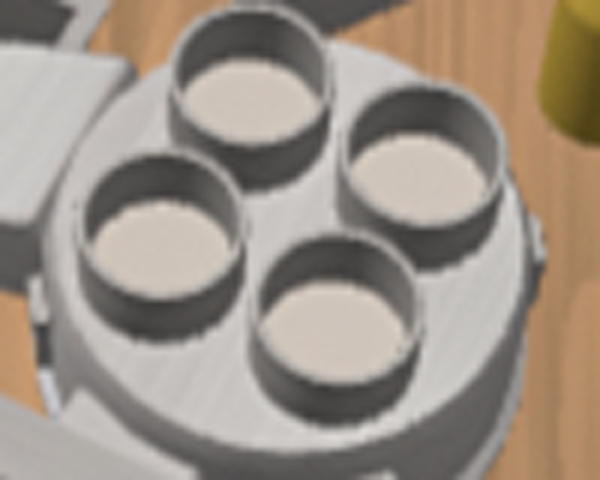

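The scene rim centres are at A (291.3,222.1), B (319.9,235.3), C (276.6,247.4) and D (305.7,261.1). I'll now compare them with the disc centres seen from above.

```bash
python3 - <<'E'
from h import *
S=np.array([(291.3,222.1),(319.9,235.3),(276.6,247.4),(305.7,261.1)])
T=np.array([(302.7,180.7),(326.6,191.6),(292.1,204.8),(316.2,215.7)])
A=np.array([onz("scene",p,.155) for p in S]);B=np.array([onz("top",p,.115) for p in T])
print(A);print(B)
for P in(A,B):
    print("c",P.mean(0), "sides",[np.linalg.norm(P[i]-P[j]).round(4) for i,j in((0,1),(2,3),(0,2),(1,3))])
    v=(P[1]-P[3]+P[0]-P[2])[:2]; w=(P[0]-P[1]+P[2]-P[3])[:2]
    print(np.degrees(np.arctan2(*v[::-1])),np.degrees(np.arctan2(*w[::-1])))
for s,t in zip(S,T): print(tri(s,t))
E
```

```text
[[ 0.5429 -0.1206  0.155 ]
 [ 0.6188 -0.1558  0.155 ]
 [ 0.5088 -0.1985  0.155 ]
 [ 0.5842 -0.2327  0.155 ]]
[[ 0.6198 -0.1547  0.115 ]
 [ 0.5857 -0.2309  0.115 ]
 [ 0.5425 -0.1215  0.115 ]
 [ 0.5086 -0.1979  0.115 ]]
c [ 0.5637 -0.1769  0.155 ] sides [np.float64(0.0837), np.float64(0.0828), np.float64(0.085), np.float64(0.0844)]
66.04874279797593 155.35796899688157
c [ 0.5642 -0.1762  0.115 ] sides [np.float64(0.0835), np.float64(0.0836), np.float64(0.0841), np.float64(0.0838)]
-23.213542438050553 65.97637454335148
(array([ 0.5726, -0.154 ,  0.2251]), np.float64(0.06210819714269743))
(array([ 0.5906, -0.2129,  0.2495]), np.float64(0.042616383011310106))
(array([ 0.5275, -0.1287,  0.0344]), np.float64(0.0447685301808374))
(array([ 0.5488, -0.1999,  0.0855]), np.float64(0.07663261736863881))
```

The two views agree: head centre (0.564,-0.1766), slicer x axis at -24°, and 84 mm sides. The lever and cover knob heights (0.226 and 0.111) match what is expected. Next I'll check the gate and bottle and plan the lever move.

```bash
cat >> h.py <<'E'
a=np.radians(-24);SX=np.array([np.cos(a),np.sin(a),0]);SY=np.array([-SX[1],SX[0],0]);S0=np.array([.564,-.1766,0])
b=np.radians(30.8);WX=np.array([np.cos(b),np.sin(b),0]);WY=np.array([-WX[1],WX[0],0]);W0=np.array([.4152,.179,0])+.1872*WX
PV=np.array([.4568,-.3593,.05])
def well(x,y,z): return W0+x*WX+y*WY+np.array([0,0,z])
def inwell(P): d=np.array(P)-W0;return np.array([d@WX,d@WY,d[2]])
TUBE={1:S0-.042*SX+.042*SY,2:S0-.042*SX-.042*SY,3:S0+.042*SX+.042*SY,4:S0+.042*SX-.042*SY}
def lever(al,ac): return PV+.185*(np.sin(al)*SX-np.cos(al)*np.sin(ac)*SY+np.array([0,0,np.cos(al)*np.cos(ac)]))
def to(P,yaw=None,rot=None):
    """tool-frame shift (from the commanded/measured pose) to P, and turn about tool z (units of 30 deg) to bring tool y to yaw deg"""
    s=arm.sense();Rt=R.from_rotvec(s["tool_rot"]) if rot is None else rot
    d=Rt.inv().apply(np.array(P)-s["ee_pos"])
    y=Rt.apply([0,1,0]);yw=np.degrees(np.arctan2(y[1],y[0]));out=[d.round(4)]
    if yaw is not None:
        dy=(yaw-yw+90)%180-90; out.append(("turnz units",round(-dy/30,3),"yaw",round(yw,1),"j6",s["joints"][5].round(2)))
    return out
E
python3 - <<'E'
from h import *
for n,p in(("scene",(248.6,302.3)),("top",(230+(697-396)/2.2,150+188/2.2))): print("gate",n,onz(n,p,.163))
print("gate exp",PV)
print("lever at start",lever(-.26,-.2),"neutral",lever(0,-.2))
print("dial",tri((240.5,131),(165,261)))
print("bottle",onz("scene",(356,196),.17),onz("top",(264,147),.17))
print("W0",W0, "tubes",TUBE)
print("knobback",well(-.212*np.cos(np.radians(108)),0,.01+.212*np.sin(np.radians(108))))
s=arm.sense();print(R.from_rotvec(s["tool_rot"]).as_matrix())
P=lever(-.26,-.2);print(to(P+[0,0,.09],-24))
E
```

```text
gate scene [ 0.4516 -0.3543  0.163 ]
gate top [ 0.4472 -0.347   0.163 ]
gate exp [ 0.4568 -0.3593  0.05  ]
lever at start [ 0.4278 -0.3075  0.2252] neutral [ 0.4717 -0.3257  0.2313]
dial (array([0.3583, 0.2996, 0.0255]), np.float64(0.0016518545040955619))
bottle [ 0.7134 -0.0362  0.17  ] [ 0.7142 -0.0324  0.17  ]
W0 [0.576  0.2749 0.    ] tubes {1: array([ 0.5427, -0.1211,  0.    ]), 2: array([ 0.5085, -0.1979,  0.    ]), 3: array([ 0.6195, -0.1553,  0.    ]), 4: array([ 0.5853, -0.2321,  0.    ])}
knobback [0.6323 0.3084 0.2116]
[[-0.9317  0.3633 -0.0011]
 [ 0.3633  0.9317 -0.0017]
 [ 0.0004 -0.002  -1.    ]]
[array([-0.5104, -0.7556, -0.1285]), ('turnz units', np.float64(-2.91), 'yaw', np.float64(68.7), 'j6', np.float64(-0.18))]
```

```bash
sed -i 's/dy=(yaw-yw+90)%180-90;/dy=(yaw-yw+180)%360-180;/' h.py; python3 - <<'E'
from h import *
s=cv2.imread("pics/scene0.png");t=cv2.imread("pics/top0.png")
for n,im,(x,y,w,h),th in(("scene",s,(222,285,56,38),70),("top",t,(350,215,42,44),55)):
    c=cv2.resize(im[y:y+h,x:x+w],None,fx=4,fy=4,interpolation=cv2.INTER_CUBIC)
    m=(c.max(2)<th).astype(np.uint8)
    N,l,st,ce=cv2.connectedComponentsWithStats(m)
    for k in 1+np.argsort(-st[1:,4])[:2]:
        ys,xs=np.where(l==k);P=np.array([onz(n,((u+.5)/4-.5+x,(v+.5)/4-.5+y),.163) for u,v in zip(xs,ys)])
        d=P-PV;u=d@SX;v=d@SY
        print(n,st[k],"x",np.percentile(u,[0.5,99.5]),"y",np.percentile(v,[.5,99.5]))
        # cross slot: pixels near middle y
        mid=(v+v.min())/1
        sel=np.abs(v-np.percentile(v,[.5,99.5]).mean())<.006;print("  cross slot x",np.percentile(u[sel],[2,98]))
E
```

```text
Traceback (most recent call last):
  File "h.py", line 9, in onz
    o,d=ray(n,p);return o+d*(z-o[2])/d[2]
        ~~~^^^^^
  File "h.py", line 6, in ray
    m=arm.camera_model(n);T=np.array(m["pose"])
ValueError: time passes only in moves, steps and waits
```

```bash
python3 -m inch '[[[0,0,0],[0,0,-0.05],1],[[0,0,0],[0,0,-0.05],1],[[0,0,0],[0,0,-0.05],1],[[0,0,0.3],[0,0,0],1],[[0,0,0.3],[0,0,0],1],[[0,0,0.3],[0,0,0],1],[[0,0,0.3],[0,0,0],1],[[0,0,0.3],[0,0,0],1],[[0,0,0.3],[0,0,0],1],[[0,0,0.3],[0,0,0],1],[[0,0,0.3],[0,0,0],1],[[0,0,0.3],[0,0,0],1]]' 20; python3 - <<'E'
from h import *
print(to([.45,.1,.33],-24)); print(R.from_rotvec(arm.sense()["tool_rot"]).as_matrix())
E
```

```text
t: 1.6
ee_pos: [0.2268, 0.5819, 0.3357]
tool_rot: [2.451, 1.964, -0.002]
contact_force: [0.4, 0.0, -0.4]
gripper_width: 0.997
gripper_force: 0.0
[array([-0.4216,  0.323 ,  0.0061]), ('turnz units', np.float64(0.38), 'yaw', np.float64(-12.6), 'j6', np.float64(1.24))]
[[ 0.2182  0.9759 -0.0008]
 [ 0.9759 -0.2182 -0.0012]
 [-0.0014 -0.0005 -1.    ]]
```

```bash
sed -i 's/^def ray/import functools\n@functools.lru_cache\ndef cm(n): return arm.camera_model(n)\ndef ray/; s/arm.camera_model(n);T/cm(n);T/' h.py
python3 -m inch '[[[0,0,0.19],[0,0,0],1],[[0,0,0.19],[0,0,0],1],[[0,0,0],[-0.035,0.037,0],1],[[0,0,0],[-0.035,0.037,0],1],[[0,0,0],[-0.035,0.037,0],1],[[0,0,0],[-0.035,0.037,0],1],[[0,0,0],[-0.035,0.037,0],1],[[0,0,0],[-0.035,0.037,0],1],[[0,0,0],[-0.035,0.037,0],1],[[0,0,0],[-0.035,0.037,0],1],[[0,0,0],[-0.035,0.037,0],1],[[0,0,0],[-0.035,0.037,0],1]]'
python3 - <<'E'
from h import *
s=cv2.imread("pics/scene0.png");t=cv2.imread("pics/top0.png")
for n,im,(x,y,w,h),th in(("scene",s,(222,285,56,38),70),("top",t,(350,215,42,44),55)):
    c=cv2.resize(im[y:y+h,x:x+w],None,fx=4,fy=4,interpolation=cv2.INTER_CUBIC)
    m=(c.max(2)<th).astype(np.uint8)
    N,l,st,ce=cv2.connectedComponentsWithStats(m)
    for k in 1+np.argsort(-st[1:,4])[:2]:
        ys,xs=np.where(l==k);P=np.array([onz(n,((u+.5)/4-.5+x,(v+.5)/4-.5+y),.163) for u,v in zip(xs,ys)])
        d=P-PV;u=d@SX;v=d@SY;y0=np.percentile(v,[.5,99.5])
        print(n,st[k],"x",np.percentile(u,[0.5,99.5]),"y",y0)
        sel=np.abs(v-y0.mean())<.006;print("  cross slot x",np.percentile(u[sel],[2,98]))
        sel=v<y0[0]+.008;print("  right slot x",np.percentile(u[sel],[1,99]))
P=lever(-.26,-.2);print(to(P+[0,0,.09],-24),lever(-.26,-.2))
E
```

```text
t: 3.1
ee_pos: [0.4252, 0.1115, 0.3361]
tool_rot: [-2.63, -1.718, 0.0]
contact_force: [0.8, 0.0, 0.5]
gripper_width: 0.998
gripper_force: 0.0
scene [  30   16  150  121 5725] x [-0.0436  0.0261] y [-0.026   0.0304]
  cross slot x [-0.0178  0.0001]
  right slot x [-0.0437  0.0258]
scene [69 14  8 11 66] x [-0.0439 -0.0389] y [0.0185 0.0246]
  cross slot x [-0.0438 -0.0391]
  right slot x [-0.0439 -0.039 ]
top [   8   27  119  109 5222] x [-0.0597  0.0236] y [-0.0247  0.042 ]
  cross slot x [-0.0542 -0.0019]
  right slot x [-0.0428  0.0235]
top [  0   0  10  19 108] x [0.0101 0.0251] y [0.0732 0.0787]
  cross slot x [0.0106 0.0246]
  right slot x [0.0102 0.0249]
[array([-0.3826,  0.1708,  0.0209]), ('turnz units', np.float64(0.01), 'yaw', np.float64(-23.7), 'j6', np.float64(0.41))] [ 0.4278 -0.3075  0.2252]
```

```bash
sed -i 's/^PV=.*/PV=np.array([.4494,-.3538,.05])/' h.py
python3 -m inch '[[[0,0,0],[-0.0425,0.019,0],1],[[0,0,0],[-0.0425,0.019,0],1],[[0,0,0],[-0.0425,0.019,0],1],[[0,0,0],[-0.0425,0.019,0],1],[[0,0,0],[-0.0425,0.019,0],1],[[0,0,0],[-0.0425,0.019,0],1],[[0,0,0],[-0.0425,0.019,0],1],[[0,0,0],[-0.0425,0.019,0],1],[[0,0,0],[-0.0425,0.019,0],1],[[0,0,0],[0,0,0],1],[[0,0,0],[0,0,0],1]]'
python3 - <<'E'
from h import *
print(to([.4277,-.3075,.208],-24),lever(-.21,-.2),lever(0,-.2),(lever(0,-.2)-[.4277,-.3075,.2264])@np.array([SX,SY,[0,0,1]]).T)
E
```

```text
t: 4.47
ee_pos: [0.4275, -0.3051, 0.3357]
tool_rot: [-2.629, -1.716, -0.0]
contact_force: [0.2, 0.2, 0.1]
gripper_width: 0.997
gripper_force: 0.0
[array([-0.0023,  0.0014,  0.1277]), ('turnz units', np.float64(0.009), 'yaw', np.float64(-23.7), 'j6', np.float64(-0.42))] [ 0.4288 -0.3053  0.2273] [ 0.4643 -0.3202  0.2313] [0.0387 0.0033 0.0049]
```

```bash
python3 -m inch '[[[0,0,0],[-0.001,0.001,0.045],1],[[0,0,0],[0,0,0.045],1],[[0,0,0],[0,0,0.037],1],[[0,0,0],[0,0,0],1],[[0,0,0],[0,0,0],-1],[[0,0,0],[0,0,0],-1],[[0,0,0],[0,0,0],-1],[[0,0,0],[0,0,0],-1],[[0,0,0],[0,0,0],-1]]' 20
```

```text
t: 5.6
ee_pos: [0.4285, -0.3073, 0.2096]
tool_rot: [2.63, 1.717, 0.0]
contact_force: [-0.1, -0.6, 0.1]
gripper_width: 0.52
gripper_force: 0.0
```

```bash
python3 -m inch '[[[0,0,0],[0,0,0],-1],[[0,0,0],[0,0,0],-1],[[0,0,0],[0,0,0],-1]]'; python3 -m inch '[[[0,0,0],[0,0.01,-0.001],-1],[[0,0,0],[0,0.01,-0.001],-1],[[0,0,0],[0,0.01,-0.001],-1],[[0,0,0],[0,0.009,-0.001],-1],[[0,0,0],[0,0,0],-1],[[0,0,0],[0,0,0],-1]]'
```

```text
t: 5.98
ee_pos: [0.4283, -0.3071, 0.2094]
tool_rot: [-2.63, -1.718, 0.0]
contact_force: [-1.3, 1.6, 5.2]
gripper_width: 0.169
gripper_force: 4.6
t: 6.72
ee_pos: [0.4652, -0.3237, 0.2153]
tool_rot: [2.627, 1.716, 0.001]
contact_force: [-1.0, 0.9, 7.9]
gripper_width: 0.003
gripper_force: 4.2
```

The grip slipped off the knob, so I'll look.

```bash
cat >> h.py <<'E'
def shot(name,bs,bt,ks,kt):
    o=[]
    for n,(x,y,w,h),k,g in(("scene",bs,ks,1),("top",bt,kt,1.7)):
        im=arm.grab_frame(n)[:,:,::-1].copy();cv2.imwrite(f"/tmp/{n}.png",im)
        o.append(cv2.resize(np.clip(im[y:y+h,x:x+w]*g,0,255).astype(np.uint8),None,fx=k,fy=k,interpolation=cv2.INTER_CUBIC))
    H=max(i.shape[0] for i in o);o=[cv2.copyMakeBorder(i,0,H-i.shape[0],0,0,0) for i in o]
    cv2.imwrite(f"pics/{name}.png",np.hstack(o))
E
python3 -c "
from h import *
shot('a1',(190,220,100,120),(320,190,100,120),4,4)"
```

```text
(no output)
```

View pics/a1.png

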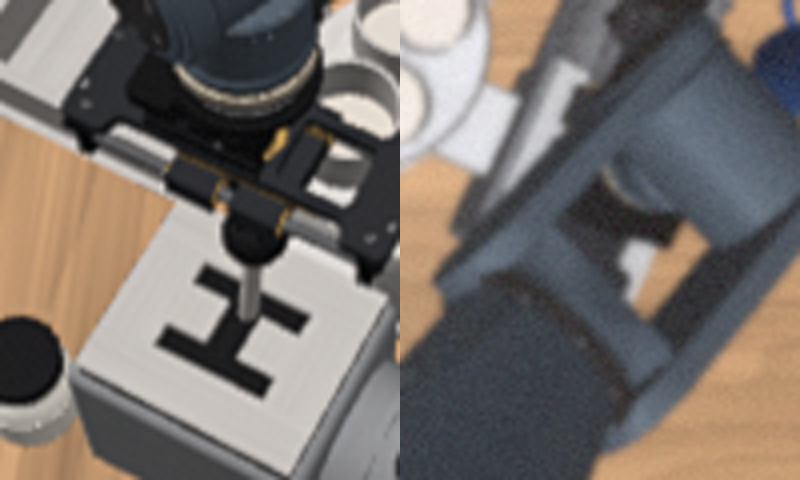

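The lever now stands in the cross slot, with the knob at scene (252.5,279.5). The fingers closed beside it, on the +y side. I'll measure the angles.

```bash
python3 - <<'E'
from h import *
P=onz("scene",(252.5,279.5),.2325);d=P-PV;print(P,d@SX,d@SY)
print("stick at gate",[(onz("scene",(190+u/4,220+v/4),.163)-PV)@np.array([SX,SY]).T for u,v in((247,318),)])
c={"cross end L?":(262,290)}
print(proj("scene",lever(0,-.2)),proj("scene",lever(0,0)))
s=arm.sense();print((s["ee_pos"]-PV)@np.array([SX,SY]).T)
E
```

```text
[ 0.4608 -0.3263  0.2325] -0.0007370364104877323 0.029746537115961234
stick at gate [array([0.0054, 0.0101])]
[254.2806 277.367 ] [246.3417 289.9264]
[0.0021 0.0339]
```

```bash
python3 -m inch '[[[0,0,0],[0,0,-0.03],-1],[[0,0,0],[0,0,-0.05],-1],[[0,0,0],[0,0,-0.05],-1],[[0,0,0],[0.045,0,0],1],[[0,0,0],[0.045,0,0],1],[[0,0,0],[0.045,0,0],0.4],[[0,0,0],[0.045,0,0],0.4],[[0,0,0],[0.045,-0.01,0],0.4],[[0,0,0],[0.045,-0.01,0],0.4],[[0,0,0],[0.045,-0.01,0],0.4],[[0,0,0],[0,0,0],0.4]]' 40
python3 - <<'E'
from h import *
for n,f,(x,y,w,h),th in(("scene","pics/scene0.png",(246,134,20,20),60),("top","pics/top0.png",(186,236,22,22),45)):
    im=cv2.imread(f)[y:y+h,x:x+w];c=cv2.resize(im,None,fx=6,fy=6,interpolation=cv2.INTER_CUBIC)
    m=(c.max(2)<th).astype(np.uint8);m=cv2.morphologyEx(m,cv2.MORPH_OPEN,cv2.getStructuringElement(2,(31,31)))
    for k in cv2.findContours(m,0,2)[0]:
        (u,v),r=cv2.minEnclosingCircle(k);print(n,(u+.5)/6-.5+x,(v+.5)/6-.5+y,r/6,cv2.contourArea(k)/36)
    a=arm.grab_frame(n)
E
```

```text
t: 8.2
ee_pos: [0.5635, -0.0194, 0.3433]
tool_rot: [-2.626, -1.724, -0.001]
contact_force: [-0.6, -1.4, -0.1]
gripper_width: 0.691
gripper_force: 0.0
scene 250.66666666666666 140.33333333333334 8.450033187866211 106.59722222222223
top 195.81687227884927 244.74333953857422 4.3485307693481445 52.77777777777778
```

```bash
python3 - <<'E'
from h import *
print(tri((253.6,142.6),(195.8,244.7)),tri((239.1,272.0),(357.9,242.0)))
print(onz("top",(195.8,244.7),.1095),onz("scene",(253.6,142.6),.1095))
im=cv2.imread("pics/scene0.png")[120:160,235:275]
cv2.imwrite("pics/k.png",np.hstack([cv2.resize(im,None,fx=10,fy=10,interpolation=cv2.INTER_CUBIC),np.clip(1.7*cv2.resize(cv2.imread("pics/top0.png")[225:265,176:216],None,fx=10,fy=10,interpolation=cv2.INTER_CUBIC),0,255).astype(np.uint8)]))
E
```

```text
(array([0.415 , 0.1804, 0.1115]), np.float64(0.0017101202899710041)) (array([ 0.4277, -0.3067,  0.2265]), np.float64(0.0001758127084881109))
[0.4141 0.1807 0.1095] [0.4156 0.1822 0.1095]
```

View pics/k.png

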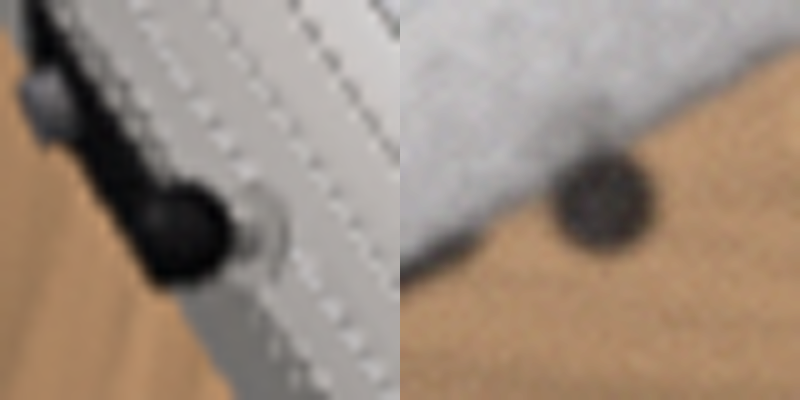

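The knob centre is at scene (252.8,142.8) and top (195.9,244.7).

```bash
sed -i 's/^\(b=.*W0=\).*/\1np.array([.4147,.1812,0])+.1872*WX/' h.py
python3 -m inch '[[[0,0,0.3],[0,0,0],0.4],[[0,0,0.3],[0,0,0],0.4],[[0,0,0.3],[0,0,0],0.4],[[0,0,0.27],[0,0,0],0.4],[[0,0,0],[0,0,0],0.4],[[0,0,0],[0,0,0],0.4]]'
python3 - <<'E'
from h import *
print(tri((252.75,142.75),(195.85,244.65)))
print(to([.4147,.1812,.093],-59.2))
E
```

```text
t: 9.05
ee_pos: [0.5632, -0.0233, 0.3433]
tool_rot: [3.025, 0.846, -0.0]
contact_force: [-0.8, -0.1, 0.0]
gripper_width: 0.704
gripper_force: 0.0
(array([0.4138, 0.1801, 0.1112]), np.float64(0.0010336965212104868))
[array([-0.0209, -0.2519,  0.2503]), ('turnz units', np.float64(0.015), 'yaw', np.float64(-58.8), 'j6', np.float64(0.79))]
```

```bash
python3 -m inch '[[[0,0,0],[-0.004,-0.05,0],0.4],[[0,0,0],[-0.004,-0.05,0],0.4],[[0,0,0],[-0.004,-0.05,0],0.4],[[0,0,0],[-0.005,-0.05,0.01],0.4],[[0,0,0],[-0.004,-0.051,0.04],0.4],[[0,0,0],[0,0,0.04],0.4],[[0,0,0],[0,0,0.03],0.4],[[0,0,0],[0,0,0],0.4],[[0,0,0],[0,0,0],0.4]]'
python3 - <<'E'
from h import *
print(to([.4142,.1806,.093],-59.2))
E
```

```text
t: 10.18
ee_pos: [0.4176, 0.1798, 0.2259]
tool_rot: [3.026, 0.845, 0.003]
contact_force: [0.7, -0.7, 0.7]
gripper_width: 0.701
gripper_force: 0.0
[array([-0.0028, -0.0025,  0.1329]), ('turnz units', np.float64(0.014), 'yaw', np.float64(-58.8), 'j6', np.float64(1.19))]
```

```bash
python3 -m inch '[[[0,0,0.014],[-0.003,-0.0025,0.04],0.4],[[0,0,0],[0,0,0.04],0.4],[[0,0,0],[0,0,0.03],0.4],[[0,0,0],[0,0,0.022],0.4],[[0,0,0],[0,0,0],0.4],[[0,0,0],[0,0,0],-1],[[0,0,0],[0,0,0],-1],[[0,0,0],[0,0,0],-1],[[0,0,0],[0,0,0],-1],[[0,0,0],[0,0,0],-1],[[0,0,0],[0,0,0],-1]]' 40
```

```text
t: 11.55
ee_pos: [0.4126, 0.1804, 0.0928]
tool_rot: [-3.029, -0.834, 0.0]
contact_force: [0.2, 0.8, -0.8]
gripper_width: 0.101
gripper_force: 0.0
```

```bash
python3 -c "
from h import *
print(arm.sense()['gripper_width'])
shot('a2',(200,80,100,100),(150,200,100,100),4,4)"
```

```text
0.10059501449836294
```

View pics/a2.png

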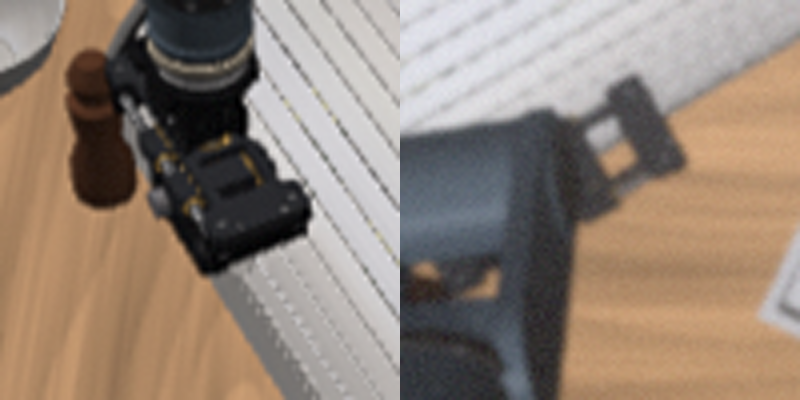

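```bash
python3 - <<'E'
from h import *
P=np.array([.4652,-.3237,.2153])
for dz in(0,.019,.07): print(dz,(proj("scene",P+[0,0,dz])-[190,220])*4+1.5)
s=arm.sense();P=s["ee_pos"]
for dz in(0,.019,.07): print(dz,(proj("scene",P+[0,0,dz])-[200,80])*4+1.5,(proj("top",P+[0,0,dz])-[150,200])*4+401.5-[0,400])
print(well(-.1872,0,.11), inwell(s["ee_pos"]))
E
python3 -m inch '[[[0,0,0],[0,0,0],-1],[[0,0,0],[0,0,0],-1]]'
```

```text
0 [260.4442 248.1981]
0.019 [259.4266 234.4094]
0.07 [256.546  195.3783]
0 [212.4569 267.6016] [589.2714 181.9163]
0.019 [211.6069 251.4591] [584.299  182.3097]
0.07 [209.2329 206.3709] [570.1614 183.4281]
[0.4147 0.1812 0.11  ] [-0.1894  0.0005  0.0928]
t: 11.9
ee_pos: [0.4125, 0.1804, 0.0928]
tool_rot: [3.029, 0.834, -0.0]
contact_force: [-0.3, 0.4, 0.2]
gripper_width: 0.006
gripper_force: 0.0
```

The ball was not between the fingers. I'll check where the fingertips appear in the images compared with the reported TCP.

```bash
python3 -m inch '[[[0,0,0],[0,0,-0.05],-1],[[0,0,0],[0,0,-0.05],-1],[[0,0,0],[0,0,-0.03],-1],[[0,0,0],[0,0.04,0],-1],[[0,0,0],[0,0.04,0],-1],[[0,0,0],[0,0.04,0],-1],[[0,0,0],[0,0.04,0],-1],[[0,0,0],[0,0.04,0],-0.2],[[0,0,0],[-0.03,0.04,0],-0.2],[[0,0,0],[-0.02,0,0],-0.2],[[0,0,0],[0,0,0],-0.2],[[0,0,0],[0,0,0],-0.2]]'
python3 - <<'E'
from h import *
shot("a3",(190,150,130,130),(210,180,100,130),3.4,3.4)
P=arm.sense()["ee_pos"];r=R.from_rotvec(arm.sense()["tool_rot"]);print(P,r.as_matrix()[:,1])
for dz in(0,.07): print(dz,(proj("scene",P+[0,0,dz])-[190,150])*3.4,(proj("top",P+[0,0,dz])-[210,180])*3.4+[442,0])
E
```

```text
t: 13.4
ee_pos: [0.4923, -0.0503, 0.223]
tool_rot: [-3.028, -0.835, -0.001]
contact_force: [0.0, 0.3, -0.2]
gripper_width: 0.389
gripper_force: 0.0
[ 0.4927 -0.0502  0.223 ] [ 0.5131 -0.8583  0.0002]
0 [285.929  116.7973] [641.329  131.0727]
0.07 [286.1751  60.9971] [639.3188 126.5427]
```

View pics/a3.png

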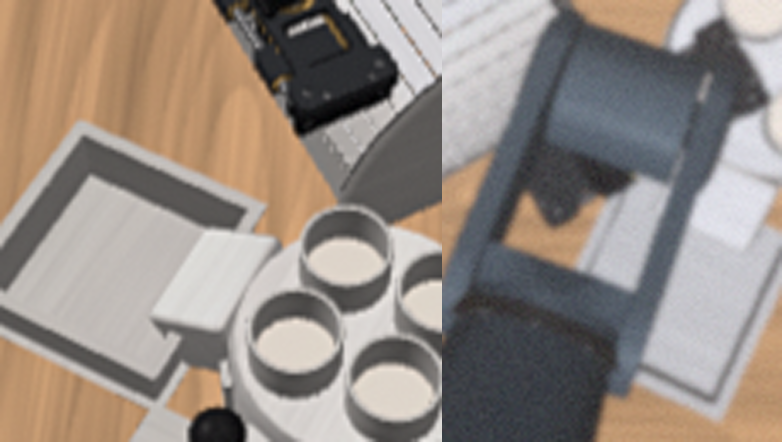

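```bash
python3 -m inch '[[[-0.33,0,0],[0,0,0],-0.2],[[-0.33,0,0],[0,0,0],-0.2],[[-0.33,0,0],[0,0,0],-0.2],[[-0.33,0,0],[0,0,0],-0.2],[[-0.33,0,0],[0,0,0],-0.2],[[0,0,0],[0,0,0],-0.2],[[0,0,0],[0,0,0],-0.2]]'
python3 - <<'E'
from h import *
shot("a4",(190,120,130,150),(210,160,100,150),3.4,3.4)
s=arm.sense();P=s["ee_pos"];r=R.from_rotvec(s["tool_rot"]);print(P,r.as_matrix())
for q in([0,0,0],[0,.017,0],[0,-.017,0],[0,.032,0],[0,0,-.07]):
    Q=P+r.apply(q);print(q,(proj("scene",Q)-[190,120])*3.4,(proj("top",Q)-[210,160])*3.4+[442,0])
E
```

```text
t: 14.38
ee_pos: [0.4879, -0.0562, 0.2204]
tool_rot: [2.332, 0.63, 0.215]
contact_force: [0.1, -0.9, -0.4]
gripper_width: 0.4
gripper_force: 0.0
[ 0.4881 -0.0571  0.2209] [[ 0.8689  0.3778  0.3199]
 [ 0.4946 -0.6364 -0.5919]
 [-0.0201  0.6725 -0.7398]]
[0, 0, 0] [279.2525 227.5127] [649.4908 204.7671]
[0, 0.017, 0] [286.7959 230.9403] [662.2227 196.6031]
[0, -0.017, 0] [271.89   224.1673] [637.0002 212.7765]
[0, 0.032, 0] [293.6074 234.0353] [673.6627 189.2674]
[0, 0, -0.07] [253.061  141.0391] [596.8288 228.9799]
```

View pics/a4.png

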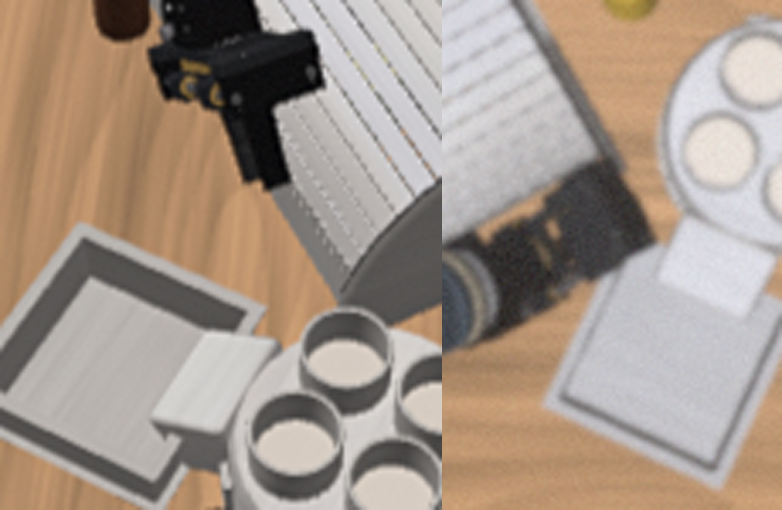

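```bash
python3 - <<'E'
from h import *
P=np.array([.4881,-.0571,.2209])
for z in(.2209,.24,.25,.26,.27,.28): Q=onz("scene",(266.7,173.8),z);print(z,Q-P)
# end of hand in both views: corner guesses
for s,t in(((190+318/3.4,120+75/3.4),(210+(650-442)/3.4,160+240/3.4)),):
    print(tri(s,t))
s=arm.sense();r=R.from_rotvec(s["tool_rot"])
# top: hand end centre
for q in([0,.095,-.07],[0,-.095,-.07],[0,.095,-.12],[.037,.095,-.07],[-.037,.095,-.07]):
    Q=P+r.apply(q);print(q,(proj("scene",Q)-[190,120])*3.4,(proj("top",Q)-[210,160])*3.4+[442,0])
E
```

```text
0.2209 [-0.0171  0.0413  0.    ]
0.24 [-0.0159  0.0271  0.0191]
0.25 [-0.0153  0.0196  0.0291]
0.26 [-0.0147  0.0122  0.0391]
0.27 [-0.014   0.0048  0.0491]
0.28 [-0.0134 -0.0026  0.0591]
(array([ 0.4844, -0.0591,  0.4008]), np.float64(0.05990745956170665))
[0, 0.095, -0.07] [296.6632 155.2678] [672.0938 180.0931]
[0, -0.095, -0.07] [215.1846 128.5864] [529.5616 272.571 ]
[0, 0.095, -0.12] [276.5336  87.1034] [631.5606 198.1671]
[0.037, 0.095, -0.07] [343.7392 137.7552] [648.5524 137.9892]
[-0.037, 0.095, -0.07] [248.7889 173.0774] [695.772  222.4414]
```

The fingertips appear at scene crop (262,184), while the reported TCP projects to (279,227). That puts the real fingertips about 37 mm behind the reported TCP along the tool axis, which explains both missed balls. I'll confirm it by touching the bare worktop.

```bash
python3 -m inch '[[[0.33,0,0],[0,0,0],-1],[[0.33,0,0],[0,0,0],-1],[[0.33,0,0],[0,0,0],-1],[[0.33,0,0],[0,0,0],-1],[[0.33,0,0],[0,0,0],-1],[[0,0,0],[-0.0115,-0.057,0],-1],[[0,0,0],[-0.0115,-0.057,0],-1],[[0,0,0],[0,0,0.05],-1],[[0,0,0],[0,0,0.05],-1],[[0,0,0],[0,0,0.05],-1],[[0,0,0],[0,0,0.03],-1],[[0,0,0],[0,0,0],-1]]'
python3 - <<'E'
from h import *
print(to([.41,.03,0],-59.2),R.from_rotvec(arm.sense()["tool_rot"]).as_matrix()[:,2])
E
```

```text
t: 15.98
ee_pos: [0.3983, 0.028, 0.0406]
tool_rot: [-3.026, -0.777, 0.075]
contact_force: [0.8, 0.1, 1.4]
gripper_width: 0.001
gripper_force: 0.0
[array([0.0129, 0.005 , 0.04  ]), ('turnz units', np.float64(-0.068), 'yaw', np.float64(-61.2), 'j6', np.float64(0.87))] [-0.0504  0.0041 -0.9987]
```

```bash
cat >> h.py <<'E'
LT=.037
def plan(P,yaw,Z=(0,0,-1)):
    """P is the wanted reported TCP; returns turn (units of 30 deg, tool axes) and shift (tool axes, after turn=before if small)"""
    s=arm.sense();Rt=R.from_rotvec(s["tool_rot"]);z=np.array(Z,float);z/=np.linalg.norm(z)
    y=np.array([np.cos(np.radians(yaw)),np.sin(np.radians(yaw)),0]);y-=z*(y@z);y/=np.linalg.norm(y)
    Rd=R.from_matrix(np.c_[np.cross(y,z),y,z]);rv=(Rt.inv()*Rd).as_rotvec()/np.radians(30);d=np.array(P)-s["ee_pos"]
    print("turn",rv.round(3),"shift now",Rt.inv().apply(d).round(4),"shift after turn",Rd.inv().apply(d).round(4),"ee",s["ee_pos"],"j1",s["joints"][0].round(2),"j6",s["joints"][5].round(2))
E
python3 -c "
from h import *
plan([.405,.03,.04],-59.2)"
```

```text
turn [-0.055  0.08  -0.067] shift now [0.0068 0.0015 0.0003] shift after turn [0.0067 0.0017 0.0006] ee [0.3983 0.028  0.0406] j1 -0.21 j6 0.87
```

```bash
python3 -m inch '[[[-0.055,0.08,-0.067],[0.006,0.001,0.01],-1],[[0,0,0],[0,0,0.02],-1],[[0,0,0],[0,0,0.01],-1],[[0,0,0],[0,0,0.01],-1],[[0,0,0],[0,0,0.006],-1],[[0,0,0],[0,0,0],-1]]' | grep -v tool_rot; for i in 1; do python3 -m inch '[[[0,0,0],[0,0,0.004],-1],[[0,0,0],[0,0,0],-1]]'|grep -E 'pos|contact'; python3 -m inch '[[[0,0,0],[0,0,0.004],-1],[[0,0,0],[0,0,0],-1]]'|grep -E 'pos|contact';python3 -m inch '[[[0,0,0],[0,0,0.004],-1],[[0,0,0],[0,0,0],-1]]'|grep -E 'pos|contact';python3 -m inch '[[[0,0,0],[0,0,0.004],-1],[[0,0,0],[0,0,0],-1]]'|grep -E 'pos|contact'; done
```

```text
t: 16.73
ee_pos: [0.4041, 0.0306, -0.0149]
contact_force: [-0.0, -0.8, 0.3]
gripper_width: 0.002
gripper_force: 0.0
ee_pos: [0.4041, 0.0306, -0.0188]
contact_force: [-0.1, -0.4, -0.6]
ee_pos: [0.404, 0.0306, -0.0229]
contact_force: [-0.4, -0.3, -0.2]
ee_pos: [0.404, 0.0306, -0.027]
contact_force: [-0.2, 0.1, 0.8]
ee_pos: [0.4039, 0.0306, -0.031]
contact_force: [1.1, 0.0, 0.7]
```

```bash
python3 -m inch '[[[0,0,0],[0,0,0.002],-1],[[0,0,0],[0,0,0],-1]]'|grep -E 'pos|contact'; python3 -m inch '[[[0,0,0],[0,0,0.002],-1],[[0,0,0],[0,0,0],-1]]'|grep -E 'pos|contact';python3 -m inch '[[[0,0,0],[0,0,0.002],-1],[[0,0,0],[0,0,0],-1]]'|grep -E 'pos|contact';python3 -m inch '[[[0,0,0],[0,0,0.001],-1],[[0,0,0],[0,0,0],-1]]'|grep -E 'pos|contact'
```

```text
ee_pos: [0.4041, 0.0306, -0.0328]
contact_force: [-0.3, -0.2, -0.4]
ee_pos: [0.4041, 0.0305, -0.0347]
contact_force: [-0.4, 0.5, 1.0]
ee_pos: [0.4043, 0.0305, -0.0358]
contact_force: [0.1, 1.2, 12.3]
ee_pos: [0.4043, 0.0306, -0.0359]
contact_force: [-1.4, 0.5, 24.0]
```

Confirmed: the worktop is touched at a reported z of -0.0355, so the real tip is 35.5 mm behind the reported TCP. I'll retry the cover knob with that offset.

```bash
sed -i 's/^LT=.*/LT=.0355/' h.py
python3 -m inch '[[[0,0,0],[0,0,-0.05],0.4],[[0,0,0],[0,0,-0.05],0.4],[[0,0,0],[0,0,-0.05],0.4],[[0,0,0],[0,0,-0.05],0.4],[[0,0,0],[0.043,-0.04,0],0.4],[[0,0,0],[0.043,-0.04,0],0.4],[[0,0,0],[0,-0.044,0],0.4],[[0,0,0],[0,0,0],0.4],[[0,0,0],[0,0,0],0.4]]' 40|grep -E 't:|pos|width'
python3 -c "
from h import *
plan([.4142,.1806,.0555],-59.2)"
```

```text
t: 19.85
ee_pos: [0.4135, 0.1811, 0.162]
tool_rot: [3.026, 0.837, 0.004]
gripper_width: 0.697
turn [ 0.005 -0.003  0.004] shift now [0.0001 0.0005 0.1065] shift after turn [0.0003 0.0008 0.1065] ee [0.4135 0.1811 0.162 ] j1 0.17 j6 1.2
```

```bash
python3 -m inch '[[[0,0,0],[0,0.0005,0.04],0.4],[[0,0,0],[0,0,0.04],0.4],[[0,0,0],[0,0,0.026],0.4],[[0,0,0],[0,0,0],0.4],[[0,0,0],[0,0,0],-1],[[0,0,0],[0,0,0],-1],[[0,0,0],[0,0,0],-1],[[0,0,0],[0,0,0],-1],[[0,0,0],[0,0,0],-1],[[0,0,0],[0,0,0],-1]]' 40
```

```text
t: 21.1
ee_pos: [0.4155, 0.18, 0.057]
tool_rot: [3.024, 0.838, 0.007]
contact_force: [1.5, -4.5, 3.0]
gripper_width: 0.371
gripper_force: 40.0
```

```bash
python3 - <<'E'
import numpy as np
th=np.radians(np.linspace(28,108,17));x=-.212*np.cos(th);z=-.212*np.sin(th)
print([(round(a*1000,1),round(b*1000,1)) for a,b in zip(np.diff(x),np.diff(z))])
E
```

```text
[(np.float64(9.4), np.float64(-15.9)), (np.float64(10.7), np.float64(-15.1)), (np.float64(12.0), np.float64(-14.1)), (np.float64(13.2), np.float64(-13.0)), (np.float64(14.3), np.float64(-11.8)), (np.float64(15.2), np.float64(-10.5)), (np.float64(16.1), np.float64(-9.1)), (np.float64(16.8), np.float64(-7.7)), (np.float64(17.4), np.float64(-6.2)), (np.float64(17.9), np.float64(-4.6)), (np.float64(18.2), np.float64(-3.1)), (np.float64(18.4), np.float64(-1.5)), (np.float64(18.5), np.float64(0.2)), (np.float64(18.4), np.float64(1.8)), (np.float64(18.2), np.float64(3.4)), (np.float64(17.8), np.float64(4.9))]
```

```bash
python3 -m inch '[[[0,0,0],[0.0094,0,-0.0159],-1],[[0,0,0],[0.0107,0,-0.0151],-1],[[0,0,0],[0.012,0,-0.0141],-1],[[0,0,0],[0.0132,0,-0.013],-1],[[0,0,0],[0.0143,0,-0.0118],-1],[[0,0,0],[0.0152,0,-0.0105],-1],[[0,0,0],[0.0161,0,-0.0091],-1],[[0,0,0],[0.0168,0,-0.0077],-1]]'; python3 -m inch '[[[0,0,0],[0.0174,0,-0.0062],-1],[[0,0,0],[0.0179,0,-0.0046],-1],[[0,0,0],[0.0182,0,-0.0031],-1],[[0,0,0],[0.0184,0,-0.0015],-1],[[0,0,0],[0.0185,0,0.0002],-1],[[0,0,0],[0.0184,0,0.0018],-1],[[0,0,0],[0.0182,0,0.0034],-1],[[0,0,0],[0.0178,0,0.0049],-1],[[0,0,0],[0,0,0],-1]]'
```

```text
t: 22.1
ee_pos: [0.5073, 0.2347, 0.154]
tool_rot: [3.022, 0.837, 0.004]
contact_force: [3.4, -4.1, -5.2]
gripper_width: 0.372
gripper_force: 40.0
t: 23.22
ee_pos: [0.6338, 0.3102, 0.1596]
tool_rot: [3.024, 0.835, 0.013]
contact_force: [4.8, -2.1, 0.6]
gripper_width: 0.37
gripper_force: 40.0
```

```bash
python3 -m inch '[[[0,0,0],[0,0,0],0.3],[[0,0,0],[0,0,0],0.3],[[0,0,0],[0,0,0],0.3],[[0,0,0],[0,0,-0.04],0.6],[[0,0,0],[0,0,-0.04],1],[[0,0,0],[-0.05,0,-0.04],1],[[0,0,0],[-0.05,0.02,0],1],[[0,0,0],[-0.05,0.04,0],1],[[0,0,0],[-0.05,0.05,0],1],[[0,0,0],[-0.05,0.05,0],1],[[0,0,0],[-0.05,0.05,0],1],[[0,0,0],[-0.03,0.05,0],1]]' 30|grep -E "t:|pos|contact"; python3 -m inch '[[[0,0,0],[0,0.05,0],1],[[0,0,0],[0,0.05,0],1],[[0,0,0],[0,0.05,0],1],[[0,0,0],[0,0,0],1]]' |grep -E "t:|pos"; python3 -c "
from h import *
shot('a5',(190,60,220,200),(70,90,220,200),1.8,1.8)"
```

```text
t: 24.72
ee_pos: [0.4863, -0.0568, 0.2782]
tool_rot: [3.027, 0.837, 0.003]
contact_force: [0.8, 0.7, -1.0]
t: 25.22
ee_pos: [0.5663, -0.1876, 0.2778]
tool_rot: [3.027, 0.831, 0.005]
```

View pics/a5.png

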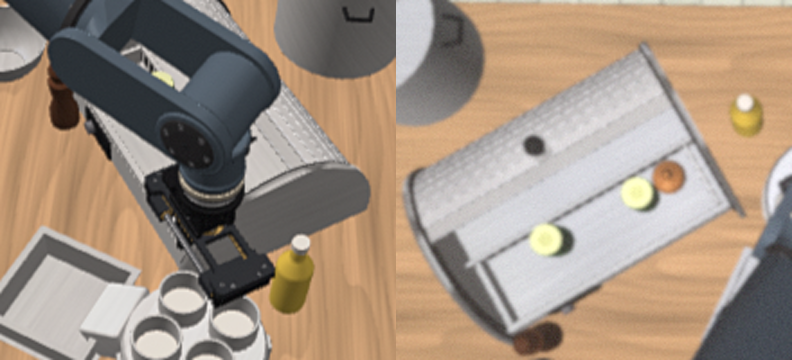

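The cover is fully back. The top view shows two courgettes, at crop (547,239) and (637,192), with the onion at (668,175) close beside the second one. I'll clear the arm from the scene view.

```bash
python3 -m inch '[[[0,0,0],[-0.05,0.025,0],1],[[0,0,0],[-0.05,0.025,0],1],[[0,0,0],[-0.05,0.025,0],1],[[0,0,0],[-0.03,0.03,0],1],[[0,0,0],[0,0,0],1]]' |grep -E "t:|pos"; python3 - <<'E'
from h import *
shot('a6',(190,60,220,200),(70,90,220,200),1.8,1.8)
for n in("scene","top"):
    im=cv2.imread(f"/tmp/{n}.png");c=cv2.resize(im,None,fx=4,fy=4,interpolation=cv2.INTER_CUBIC);hs=cv2.cvtColor(c,40)
    m=cv2.inRange(hs,(22,40,80),(45,255,255)) 
    m=cv2.morphologyEx(m,2,np.ones((5,5)))
    for k in cv2.findContours(m,0,2)[0]:
        if 600<cv2.contourArea(k):
            e=cv2.fitEllipse(k);M=cv2.moments(k);print(n,((M["m10"]/M["m00"]+.5)/4-.5,(M["m01"]/M["m00"]+.5)/4-.5),np.array(e[1])/4,hs[int(e[0][1]),int(e[0][0])])
E
```

```text
t: 25.95
ee_pos: [0.4635, -0.3681, 0.2785]
tool_rot: [3.027, 0.832, 0.004]
scene (351.3348584023511, 216.12341036601657) [21.2666 36.2883] [ 22 175 118]
scene (301.7760204081633, 145.13765792031097) [14.7774 18.4552] [ 30  86 220]
scene (277.29634687606693, 105.8878883578013) [13.4582 17.4432] [ 30  86 219]
top (153.14252563936128, 222.6330271755593) [17.1876 17.7832] [ 31  77 139]
top (203.7050008712319, 196.7679582679909) [17.0295 17.9514] [ 31  75 143]
top (264.01130394662124, 156.3841034923339) [14.5721 15.9364] [ 22 160 134]
```

View pics/a6.png

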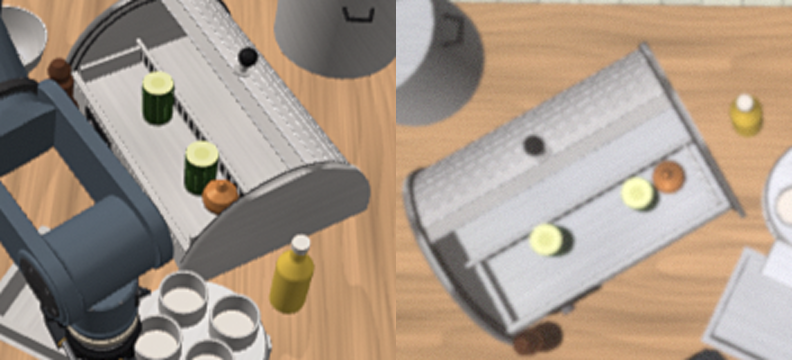

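Two courgettes are present. In the scene view they stand at crop (158,83) and (202,153), and the onion is beside the second.

```bash
python3 - <<'E'
from h import *
A=tri((277.3,105.9),(153.14,222.63));B=tri((301.78,145.14),(203.7,196.77))
print(A,inwell(A[0]),B,inwell(B[0]))
for p in((277.3,105.9),(301.78,145.14)): print(onz("scene",p,.144))
for p in((153.14,222.63),(203.7,196.77)): print(onz("top",p,.144))
o=onz("top",(70+(668-396)/1.8,90+175/1.8),.115);print("onion",o,inwell(o),onz("scene",(190+220/1.8,60+196/1.8),.1))
d=o-B[0];print("dir B->onion deg",np.degrees(np.arctan2(d[1],d[0])),np.linalg.norm(d[:2]))
d=A[0]; plan([d[0],d[1],.25],-59.2)
print({k:v.round(4) for k,v in TUBE.items()})
E
```

```text
(array([0.4806, 0.3053, 0.1451]), np.float64(0.000728418751009614)) [-0.067   0.0728  0.1451] (array([0.562 , 0.1527, 0.1446]), np.float64(0.0003811590973623315)) [-0.0752 -0.0999  0.1446]
[0.4802 0.3063 0.144 ]
[0.5619 0.1532 0.144 ]
[0.481  0.3057 0.144 ]
[0.5623 0.1528 0.144 ]
onion [0.5963 0.104  0.115 ] [-0.0707 -0.1593  0.115 ] [0.5969 0.1011 0.1   ]
dir B->onion deg -54.852596263448596 0.059536914686528206
turn [ 0.002 -0.005  0.004] shift now [ 0.3585 -0.567   0.0287] shift after turn [ 0.3574 -0.5677  0.0283] ee [ 0.4643 -0.3654  0.2783] j1 -0.86 j6 0.17
{1: array([ 0.5427, -0.1211,  0.    ]), 2: array([ 0.5085, -0.1979,  0.    ]), 3: array([ 0.6195, -0.1553,  0.    ]), 4: array([ 0.5853, -0.2321,  0.    ])}
```

```bash
python3 -m inch '[[[0,0,0],[0.03,-0.047,0],1],[[0,0,0],[0.03,-0.047,0],1],[[0,0,0],[0.03,-0.047,0],1],[[0,0,0],[0.03,-0.047,0],1],[[0,0,0],[0.03,-0.047,0],1],[[0,0,0],[0.03,-0.047,0],1],[[0,0,0],[0.03,-0.047,0],1],[[0,0,0],[0.03,-0.047,0],1],[[0,0,0],[0.03,-0.047,0],1],[[0,0,0],[0.03,-0.047,0],1],[[0,0,0],[0.03,-0.047,0],1],[[0,0,0],[0.03,-0.047,0],1]]' 25|grep -E "t:|pos";python3 -m inch '[[[0,0,0],[0,0,0],1],[[0,0,0],[0,0,0],1]]'|grep -E "t:|pos"
python3 -c "
from h import *
plan([.4807,.3057,.114-LT],-59.2)"
```

```text
t: 27.55
ee_pos: [0.4814, 0.3051, 0.2779]
tool_rot: [3.025, 0.841, 0.003]
t: 27.8
ee_pos: [0.482, 0.3024, 0.2775]
tool_rot: [3.025, 0.841, 0.002]
turn [ 0.005 -0.001  0.009] shift now [ 0.0005 -0.0041  0.1989] shift after turn [ 0.0005 -0.0035  0.199 ] ee [0.482  0.3024 0.2775] j1 0.37 j6 1.39
```

```bash
python3 -m inch '[[[0,0,0],[0.0005,-0.0037,0.05],1],[[0,0,0],[0,0,0.05],1],[[0,0,0],[0,0,0.05],1],[[0,0,0],[0,0,0.049],1],[[0,0,0],[0,0,0],1],[[0,0,0],[0,0,0],1],[[0,0,0],[0,0,0],-1],[[0,0,0],[0,0,0],-1],[[0,0,0],[0,0,0],-1],[[0,0,0],[0,0,0],-1],[[0,0,0],[0,0,0],-1],[[0,0,0],[0,0,0],-1]]' 25
```

```text
t: 29.3
ee_pos: [0.4831, 0.3052, 0.0791]
tool_rot: [3.027, 0.836, 0.005]
contact_force: [-1.6, 1.6, 5.9]
gripper_width: 0.637
gripper_force: 25.0
```

```bash
python3 -m inch '[[[0,0,0],[0,0,-0.03],-1],[[0,0,0],[0,0,-0.05],-1],[[0,0,0],[0,0,-0.05],-1],[[0,0,0],[0,0,-0.05],-1],[[0,0,0.17],[0,0,0],-1],[[0,0,0.16],[0,0,0],-1],[[0,0,0],[0,0,0],-1],[[0,0,0],[0,0,0],-1]]' |grep -E "t:|pos|width"
python3 -c "
from h import *
plan([.5427,-.1211,.26],-69)"
```

```text
t: 30.3
ee_pos: [0.4822, 0.3048, 0.2577]
tool_rot: [3.087, 0.574, 0.002]
gripper_width: 0.635
turn [ 0.004 -0.001  0.002] shift now [-0.0965  0.4192 -0.0014] shift after turn [-0.0961  0.4193 -0.0023] ee [0.4822 0.3048 0.2577] j1 0.37 j6 1.57
```

```bash
python3 -m inch '[[[0,0,0],[-0.0105,0.0466,0],-1],[[0,0,0],[-0.0105,0.0466,0],-1],[[0,0,0],[-0.0105,0.0466,0],-1],[[0,0,0],[-0.0105,0.0466,0],-1],[[0,0,0],[-0.0105,0.0466,0],-1],[[0,0,0],[-0.0105,0.0466,0],-1],[[0,0,0],[-0.0105,0.0466,0],-1],[[0,0,0],[-0.0105,0.0466,0],-1],[[0,0,0],[-0.0105,0.0466,0],-1],[[0,0,0],[0,0,0],-1],[[0,0,0],[0,0,0],-1],[[0,0,0],[0,0,0],-1]]' |grep -E "t:|pos|width"
python3 - <<'E'
from h import *
plan([.5427,-.1211,.16-LT+.005],-69)
im=arm.grab_frame("scene");cv2.imwrite("/tmp/s.png",im[:,:,::-1])
c=cv2.resize(im[150:280,240:370],None,fx=4,fy=4,interpolation=cv2.INTER_CUBIC)[:,:,::-1];cv2.imwrite("pics/a7.png",c)
E
```

```text
t: 31.8
ee_pos: [0.5442, -0.119, 0.259]
tool_rot: [3.088, 0.575, 0.003]
gripper_width: 0.639
turn [ 0.002 -0.003  0.003] shift now [-0.0024  0.0013  0.1295] shift after turn [-0.0021  0.0014  0.1295] ee [ 0.5442 -0.119   0.259 ] j1 -0.42 j6 0.79
```

View pics/a7.png

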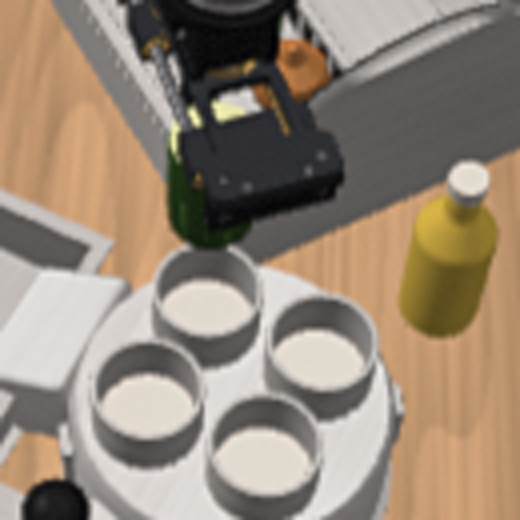

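The courgette hangs in line with tube1, at column 208 in the crop. I'll lower it.

```bash
python3 -m inch '[[[0,0,0],[-0.0005,0.0012,0.03],-1],[[0,0,0],[0,0,0.03],-1],[[0,0,0],[0,0,0.02],-1],[[0,0,0],[0,0,0.015],-1],[[0,0,0],[0,0,0.01],-1],[[0,0,0],[0,0,0.01],-1],[[0,0,0],[0,0,0.008],-1],[[0,0,0],[0,0,0.005],-1],[[0,0,0],[0,0,0],-1]]' |grep -E "t:|pos|width|contact";python3 -m inch '[[[0,0,0],[0,0,0.002],-1],[[0,0,0],[0,0,0],-1]]' |grep -E "t:|pos|width|contact"
```

```text
t: 32.98
ee_pos: [0.5448, -0.1218, 0.131]
tool_rot: [3.088, 0.572, 0.003]
contact_force: [0.2, -0.4, -2.9]
gripper_width: 0.638
t: 33.22
ee_pos: [0.545, -0.1219, 0.1294]
tool_rot: [3.087, 0.572, 0.005]
contact_force: [0.1, 0.4, -1.4]
gripper_width: 0.64
```

```bash
python3 -m inch '[[[0,0,0],[0,0,0.002],-1],[[0,0,0],[0,0,0],-1]]' |grep -E "pos|width|contact"; python3 -m inch '[[[0,0,0],[0,0,0.001],-1],[[0,0,0],[0,0,0],-1],[[0,0,0],[0,0,0],0.7],[[0,0,0],[0,0,0],0.7],[[0,0,0],[0,0,0],0.7],[[0,0,0],[0,0,0],0.7]]' |grep -E "t:|pos|width|contact"
```

```text
ee_pos: [0.5448, -0.1217, 0.1272]
contact_force: [-0.7, 0.1, -2.8]
gripper_width: 0.638
t: 34.22
ee_pos: [0.545, -0.1218, 0.1261]
tool_rot: [3.087, 0.572, 0.004]
contact_force: [-0.2, 0.9, -0.7]
gripper_width: 0.839
```

```bash
python3 -m inch '[[[0,0,0],[0,0,-0.04],0.7],[[0,0,0],[0,0,-0.05],0.7],[[0,0,0],[0,0,-0.05],1],[[0,0,-0.34],[0,0,0],1],[[0,0,-0.34],[0,0,0],1],[[0,0,-0.34],[0,0,0],1],[[0,0,-0.34],[0,0,0],1],[[0,0,-0.34],[0,0,0],1],[[0,0,-0.34],[0,0,0],1],[[0,0,-0.34],[0,0,0],1],[[0,0,-0.34],[0,0,0],1],[[0,0,-0.34],[0,0,0],1]]' |grep -E "t:|pos"; python3 - <<'E'
from h import *
plan([.562,.1529,.25],30.8)
for n in("scene","top"):
    im=arm.grab_frame(n)[:,:,::-1];c=cv2.resize(np.ascontiguousarray(im),None,fx=4,fy=4,interpolation=cv2.INTER_CUBIC);hs=cv2.cvtColor(c,40)
    m=cv2.morphologyEx(cv2.inRange(hs,(26,40,80),(45,255,255)),2,np.ones((5,5)))
    for k in cv2.findContours(m,0,2)[0]:
        if 400<cv2.contourArea(k):
            M=cv2.moments(k);p=((M["m10"]/M["m00"]+.5)/4-.5,(M["m01"]/M["m00"]+.5)/4-.5);print(n,np.array(p),cv2.contourArea(k)/16,"well",onz(n,p,.144),"tube",onz(n,p,.192))
E
```

```text
t: 35.72
ee_pos: [0.5444, -0.1216, 0.2661]
tool_rot: [1.729, 2.619, 0.001]
turn [ 0.004  0.004 -0.256] shift now [0.2456 0.124  0.0158] shift after turn [0.2268 0.1557 0.0161] ee [ 0.5444 -0.1216  0.2661] j1 -0.42 j6 -0.82
scene [291.9784 215.18  ] 311.46875 well [ 0.5438 -0.0921  0.144 ] tube [ 0.5435 -0.1221  0.192 ]
top [203.7233 196.7939] 238.5625 well [0.5622 0.1528 0.144 ] tube [0.5572 0.1436 0.192 ]
```

Piece A is in tube1, with its top at (0.5435,-0.122) at the expected height. Piece B hasn't moved.

```bash
python3 -m inch '[[[0,0,-0.256],[0,0,0],1],[[0,0,0],[0.038,0.026,0],1],[[0,0,0],[0.038,0.026,0],1],[[0,0,0],[0.038,0.026,0],1],[[0,0,0],[0.038,0.026,0],1],[[0,0,0],[0.038,0.026,0],1],[[0,0,0],[0.037,0.0255,0],1],[[0,0,0],[0,0,0],1],[[0,0,0],[0,0,0],1]]' |grep -E "t:|pos";python3 -c "
from h import *
plan([.562,.1529,.114-LT],30.8)"
```

```text
t: 36.95
ee_pos: [0.5632, 0.1526, 0.2658]
tool_rot: [1.56, 2.724, -0.001]
turn [ 0.002  0.006 -0.013] shift now [ 0.0015 -0.0011  0.1873] shift after turn [ 0.0009 -0.0009  0.1873] ee [0.5632 0.1526 0.2658] j1 0.07 j6 -0.46
```

```bash
python3 -m inch '[[[0,0,0],[0.0015,-0.001,0.05],1],[[0,0,0],[0,0,0.05],1],[[0,0,0],[0,0,0.05],1],[[0,0,0],[0,0,0.037],1],[[0,0,0],[0,0,0],1],[[0,0,0],[0,0,0],1],[[0,0,0],[0,0,0],-1],[[0,0,0],[0,0,0],-1],[[0,0,0],[0,0,0],-1],[[0,0,0],[0,0,0],-1],[[0,0,0],[0,0,0],-1],[[0,0,0],[0,0,0],-1]]' 25
python3 -m inch '[[[0,0,0],[0,0,-0.03],-1],[[0,0,0],[0,0,-0.05],-1],[[0,0,0],[0,0,-0.05],-1],[[0,0,0],[0,0,-0.05],-1],[[0,0,0.17],[0,0,0],-1],[[0,0,0.16],[0,0,0],-1],[[0,0,0],[0,0,0],-1],[[0,0,0],[0,0,0],-1]]' |grep -E "t:|pos|width"
python3 -c "
from h import *
plan([.5853,-.2321,.26],21)"
```

```text
t: 38.45
ee_pos: [0.5623, 0.1535, 0.0794]
tool_rot: [1.558, 2.724, 0.001]
contact_force: [-0.6, -0.5, 4.3]
gripper_width: 0.641
gripper_force: 25.0
t: 39.45
ee_pos: [0.5615, 0.1536, 0.2583]
tool_rot: [1.786, 2.582, -0.0]
gripper_width: 0.636
turn [ 0.002  0.003 -0.012] shift now [-0.3693 -0.1137 -0.0012] shift after turn [-0.3686 -0.116  -0.0017] ee [0.5615 0.1536 0.2583] j1 0.08 j6 -0.28
```

```bash
python3 -m inch '[[[0,0,0],[-0.041,-0.0127,0],-1],[[0,0,0],[-0.041,-0.0127,0],-1],[[0,0,0],[-0.041,-0.0127,0],-1],[[0,0,0],[-0.041,-0.0127,0],-1],[[0,0,0],[-0.041,-0.0127,0],-1],[[0,0,0],[-0.041,-0.0127,0],-1],[[0,0,0],[-0.041,-0.0127,0],-1],[[0,0,0],[-0.041,-0.0127,0],-1],[[0,0,0],[-0.041,-0.0127,0],-1],[[0,0,0],[0,0,0],-1],[[0,0,0],[0,0,0],-1],[[0,0,0],[0,0,0],-1]]' |grep -E "t:|pos|width"
python3 -c "
from h import *
plan([.5853,-.2321,.1285],21)"
```

```text
t: 40.95
ee_pos: [0.5843, -0.2306, 0.2594]
tool_rot: [1.786, 2.582, 0.002]
gripper_width: 0.635
turn [ 0.004  0.002 -0.011] shift now [-0.0015  0.0001  0.1309] shift after turn [-0.0017  0.0004  0.1309] ee [ 0.5843 -0.2306  0.2594] j1 -0.55 j6 -0.91
```

```bash
python3 -m inch '[[[0,0,0],[-0.001,0.0003,0.03],-1],[[0,0,0],[0,0,0.03],-1],[[0,0,0],[0,0,0.02],-1],[[0,0,0],[0,0,0.015],-1],[[0,0,0],[0,0,0.01],-1],[[0,0,0],[0,0,0.01],-1],[[0,0,0],[0,0,0.008],-1],[[0,0,0],[0,0,0.007],-1],[[0,0,0],[0,0,0],-1]]' |grep -E "t:|pos|width|contact";python3 -m inch '[[[0,0,0],[0,0,0.002],-1],[[0,0,0],[0,0,0],-1]]' |grep -E "t:|pos|width|contact"
```

```text
t: 42.08
ee_pos: [0.5852, -0.2328, 0.129]
tool_rot: [1.788, 2.581, 0.001]
contact_force: [-0.7, 0.7, -1.2]
gripper_width: 0.639
t: 42.32
ee_pos: [0.5856, -0.2331, 0.1277]
tool_rot: [1.787, 2.58, 0.001]
contact_force: [-0.4, -0.6, -1.1]
gripper_width: 0.634
```

Now I'll release piece B, lift, and move over to the cover knob at its back position.

```bash
python3 -m inch '[[[0,0,0],[0,0,0],0.7],[[0,0,0],[0,0,0],0.7],[[0,0,0],[0,0,0],0.7],[[0,0,0],[0,0,0],0.7],[[0,0,0],[0,0,-0.04],0.7],[[0,0,0],[0,0,-0.05],0.7],[[0,0,0],[0,0,-0.05],0.4],[[0,0,0],[0,0,-0.03],0.4],[[0,0,0],[0,0,0],0.4]]' |grep -E "t:|pos|width|contact"; python3 - <<'E'
from h import *
K=well(.0655,0,0);K[2]=.212;print("knob back",K)
plan([*K[:2],.27],-59.2)
for n in("scene","top"):
    im=arm.grab_frame(n)[:,:,::-1];c=cv2.resize(np.ascontiguousarray(im),None,fx=4,fy=4,interpolation=cv2.INTER_CUBIC);hs=cv2.cvtColor(c,40)
    m=cv2.morphologyEx(cv2.inRange(hs,(26,40,80),(45,255,255)),2,np.ones((5,5)))
    for k in cv2.findContours(m,0,2)[0]:
        if 200<cv2.contourArea(k):
            M=cv2.moments(k);p=((M["m10"]/M["m00"]+.5)/4-.5,(M["m01"]/M["m00"]+.5)/4-.5);print(n,np.array(p),cv2.contourArea(k)/16,"tube",onz(n,p,.192))
E
```

```text
t: 43.45
ee_pos: [0.5865, -0.2336, 0.3008]
tool_rot: [1.783, 2.574, 0.002]
contact_force: [0.1, -0.2, -0.3]
gripper_width: 0.713
knob back [0.6318 0.3106 0.212 ]
turn [0.021 0.003 2.659] shift now [0.4939 0.2334 0.0285] shift after turn [ 0.3175 -0.4443  0.0308] ee [ 0.5865 -0.2336  0.3008] j1 -0.56 j6 -0.92
scene [307.4278 254.574 ] 356.28125 tube [ 0.5863 -0.2333  0.192 ]
top [291.5423 202.1582] 220.0625 tube [ 0.5437 -0.117   0.192 ]
top [327.6163 189.4687] 183.84375 tube [ 0.5827 -0.2243  0.192 ]
```

```bash
python3 -m inch '[[[0,0,0.34],[0,0,0],0.4],[[0,0,0.34],[0,0,0],0.4],[[0,0,0.34],[0,0,0],0.4],[[0,0,0.34],[0,0,0],0.4],[[0,0,0.34],[0,0,0],0.4],[[0,0,0.34],[0,0,0],0.4],[[0,0,0.34],[0,0,0],0.4],[[0,0,0.28],[0,0,0],0.4],[[0,0,0],[0,0,0],0.4]]' |grep -E "t:|pos"
python3 -m inch '[[[0,0,0],[0.03,-0.042,0],0.4],[[0,0,0],[0.03,-0.042,0],0.4],[[0,0,0],[0.03,-0.042,0],0.4],[[0,0,0],[0.03,-0.042,0],0.4],[[0,0,0],[0.03,-0.042,0],0.4],[[0,0,0],[0.03,-0.042,0],0.4],[[0,0,0],[0.03,-0.042,0],0.4],[[0,0,0],[0.03,-0.042,0],0.4],[[0,0,0],[0.03,-0.042,0],0.4],[[0,0,0],[0.03,-0.042,0],0.4],[[0,0,0],[0,0,0],0.4],[[0,0,0],[0,0,0],0.4]]' |grep -E "t:|pos"; python3 - <<'E'
from h import *
K=tri((327.5,91.4),(146.4,170.3));print(K,inwell(K[0]))
plan([.633,.3105,.161],-59.2)
E
```

```text
t: 44.68
ee_pos: [0.584, -0.2322, 0.2951]
tool_rot: [-3.027, -0.836, 0.001]
t: 46.18
ee_pos: [0.6272, 0.2812, 0.2956]
tool_rot: [3.026, 0.836, -0.0]
(array([0.6306, 0.3082, 0.2138]), np.float64(0.0006118110250637702)) [ 0.0633 -0.0015  0.2138]
turn [0.005 0.002 0.003] shift now [ 0.0201 -0.0225  0.1345] shift after turn [ 0.02   -0.0222  0.1346] ee [0.6272 0.2812 0.2956] j1 0.26 j6 1.29
```

```bash
python3 -m inch '[[[0,0,0],[0.0185,-0.022,0],0.4],[[0,0,0],[0,0,0.05],0.4],[[0,0,0],[0,0,0.05],0.4],[[0,0,0],[0,0,0.0345],0.4],[[0,0,0],[0,0,0],0.4],[[0,0,0],[0,0,0],-1],[[0,0,0],[0,0,0],-1],[[0,0,0],[0,0,0],-1],[[0,0,0],[0,0,0],-1],[[0,0,0],[0,0,0],-1],[[0,0,0],[0,0,0],-1]]' 40
```

```text
t: 47.55
ee_pos: [0.6335, 0.3101, 0.1639]
tool_rot: [3.027, 0.833, 0.007]
contact_force: [-2.1, 0.1, 5.8]
gripper_width: 0.369
gripper_force: 40.0
```

Gripped. Now the reverse arc.

```bash
python3 -m inch '[[[0,0,0],[-0.0178,0,-0.0049],-1],[[0,0,0],[-0.0182,0,-0.0034],-1],[[0,0,0],[-0.0184,0,-0.0018],-1],[[0,0,0],[-0.0185,0,-0.0002],-1],[[0,0,0],[-0.0184,0,0.0015],-1],[[0,0,0],[-0.0182,0,0.0031],-1],[[0,0,0],[-0.0179,0,0.0046],-1],[[0,0,0],[-0.0174,0,0.0062],-1]]'|grep -vE "rot"; python3 -m inch '[[[0,0,0],[-0.0168,0,0.0077],-1],[[0,0,0],[-0.0161,0,0.0091],-1],[[0,0,0],[-0.0152,0,0.0105],-1],[[0,0,0],[-0.0143,0,0.0118],-1],[[0,0,0],[-0.0132,0,0.013],-1],[[0,0,0],[-0.012,0,0.0141],-1],[[0,0,0],[-0.0107,0,0.0151],-1],[[0,0,0],[-0.0094,0,0.0159],-1],[[0,0,0],[0,0,0.002],-1],[[0,0,0],[0,0,0],-1]]'
```

```text
t: 48.55
ee_pos: [0.5101, 0.2364, 0.1593]
contact_force: [-0.4, 0.5, 7.5]
gripper_width: 0.371
gripper_force: 40.0
t: 49.8
ee_pos: [0.4141, 0.1793, 0.0574]
tool_rot: [3.026, 0.835, -0.005]
contact_force: [-2.2, -6.2, 0.0]
gripper_width: 0.369
gripper_force: 40.0
```

```bash
python3 -m inch '[[[0,0,0],[0,0,0],0.3],[[0,0,0],[0,0,0],0.3],[[0,0,0],[0,0,0],0.3],[[0,0,0],[0,0,-0.04],0.4],[[0,0,0],[0,0,-0.05],0.4],[[0,0,0],[0,0,-0.05],0.4],[[0,0,0],[0,0,-0.05],0.4],[[0,0,0],[0,0.05,-0.05],0.4],[[0,0,0],[0,0.05,0],0.4],[[0,0,0],[0,0.05,0],0.4],[[0,0,0],[0,0.03,0],0.4],[[0,0,0],[0,0,0],0.4]]' |grep -vE "rot"; python3 - <<'E'
from h import *
shot('a8',(180,60,220,260),(60,110,340,200),1.8,1.15)
plan([.45,-.1,.297],-24)
E
```

```text
t: 51.3
ee_pos: [0.5058, 0.0295, 0.2922]
contact_force: [-0.3, -0.4, -0.2]
gripper_width: 0.699
gripper_force: 0.0
turn [ 0.003 -0.002 -1.175] shift now [-0.1138  0.0854 -0.005 ] shift after turn [-0.1422  0.0041 -0.0049] ee [0.5041 0.0316 0.2921] j1 -0.16 j6 0.88
```

View pics/a8.png

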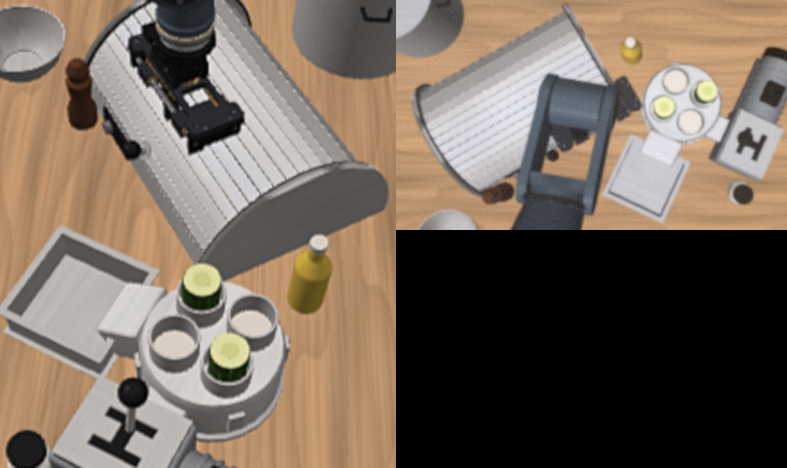

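The cover is shut, with its knob back at scene (253,143), and both pieces are standing in tubes 1 and 4. Next I'll measure the lever knob, seen at about scene (253,278).

```bash
python3 -m inch '[[[0,0,-0.3],[0,0,0],0.7],[[0,0,-0.3],[0,0,0],0.7],[[0,0,-0.3],[0,0,0],0.7],[[0,0,-0.275],[0,0,0],0.7],[[0,0,0],[-0.047,0,0],0.7],[[0,0,0],[-0.047,0,0],0.7],[[0,0,0],[-0.047,0,0],0.7],[[0,0,0],[0,0,0],0.7],[[0,0,0],[0,0,0],0.7]]' |grep -E "t:|pos"
python3 - <<'E'
from h import *
pts={}
for n,(x,y,w,h),th in(("scene",(238,262,30,30),60),("top",(345,215,40,40),45)):
    im=cv2.imread(f"/tmp/{n}.png")[y:y+h,x:x+w];c=cv2.resize(im,None,fx=6,fy=6,interpolation=cv2.INTER_CUBIC)
    m=(c.max(2)<th).astype(np.uint8);m=cv2.morphologyEx(m,cv2.MORPH_OPEN,cv2.getStructuringElement(2,(47,47) if n=="scene" else (43,43)))
    for k in cv2.findContours(m,0,2)[0]:
        (u,v),r=cv2.minEnclosingCircle(k);p=((u+.5)/6-.5+x,(v+.5)/6-.5+y);pts[n]=p;print(n,p,r/6)
P=onz("scene",pts["scene"],.232);print(P,(P-PV)@np.array([SX,SY]).T)
if "top" in pts: print(tri(pts["scene"],pts["top"]),onz("top",pts["top"],.232))
plan([P[0],P[1],.2315-.0545],-24)
E
```

```text
t: 52.52
ee_pos: [0.4473, -0.0964, 0.2925]
tool_rot: [2.632, 1.711, 0.004]
scene (253.76574579874674, 277.93200429280597) 8.396885553995768
top (363.74398676554364, 230.1316146850586) 6.224222183227539
[ 0.4633 -0.322   0.232 ] [-0.0002  0.0347]
(array([ 0.4625, -0.3223,  0.2324]), np.float64(0.001823157785443579)) [ 0.4616 -0.3226  0.232 ]
turn [ 0.006 -0.002  0.002] shift now [-0.1998  0.1059  0.1156] shift after turn [-0.1995  0.1065  0.1155] ee [ 0.4473 -0.0964  0.2925] j1 -0.46 j6 -0.04
```

```bash
python3 -m inch '[[[0,0,0],[-0.05,0.0265,0],0.7],[[0,0,0],[-0.05,0.0265,0],0.7],[[0,0,0],[-0.05,0.0265,0],0.7],[[0,0,0],[-0.05,0.0265,0],0.7],[[0,0,0],[0,0,0],0.7],[[0,0,0],[0,0,0],0.7]]' |grep -E "t:|pos"
python3 -c "
from h import *
plan([.4628,-.3222,.1775],-24)"
```

```text
t: 53.28
ee_pos: [0.4635, -0.3215, 0.2921]
tool_rot: [2.633, 1.714, 0.004]
turn [ 0.003 -0.003  0.004] shift now [-0.0011 -0.0005  0.1146] shift after turn [-0.0009 -0.0003  0.1146] ee [ 0.4635 -0.3215  0.2921] j1 -0.81 j6 -0.39
```

```bash
python3 -m inch '[[[0,0,0],[-0.001,-0.0005,0.045],0.7],[[0,0,0],[0,0,0.04],0.7],[[0,0,0],[0,0,0.0295],0.7],[[0,0,0],[0,0,0],0.7],[[0,0,0],[0,0,0],-1],[[0,0,0],[0,0,0],-1],[[0,0,0],[0,0,0],-1],[[0,0,0],[0,0,0],-1],[[0,0,0],[0,0,0],-1],[[0,0,0],[0,0,0],-1]]' 35
python3 - <<'E'
from h import *
A=lever(0,-.19)
for al,ac in((0,-.1),(0,0),(0,.1),(0,.2),(.09,.2),(.18,.2),(.26,.2)):
    B=lever(al,ac);d=B-A;print(al,ac,"tool",np.array([d@SY,d@SX,-d[2]]).round(4));A=B
E
```

```text
t: 54.52
ee_pos: [0.4624, -0.3244, 0.1786]
tool_rot: [2.632, 1.71, 0.003]
contact_force: [-0.8, 0.9, 5.0]
gripper_width: 0.437
gripper_force: 35.0
0 -0.1 tool [-0.0165 -0.     -0.0024]
0 0 tool [-0.0185 -0.     -0.0009]
0 0.1 tool [-0.0185 -0.      0.0009]
0 0.2 tool [-0.0183  0.      0.0028]
0.09 0.2 tool [0.0001 0.0166 0.0007]
0.18 0.2 tool [0.0004 0.0165 0.0022]
0.26 0.2 tool [0.0006 0.0144 0.0032]
```

Knob gripped (38 mm). I'll shift it right first and check before going forward.

```bash
python3 -m inch '[[[0,0,0],[-0.008,0,-0.001],-1],[[0,0,0],[-0.0085,0,-0.0014],-1],[[0,0,0],[-0.009,0,-0.0005],-1],[[0,0,0],[-0.0095,0,-0.0004],-1],[[0,0,0],[-0.009,0,0.0004],-1],[[0,0,0],[-0.0095,0,0.0005],-1],[[0,0,0],[-0.009,0,0.0014],-1],[[0,0,0],[-0.0095,0,0.0014],-1],[[0,0,0],[0,0,0],-1]]'; python3 -c "
from h import *
e=arm.sense()['ee_pos'];print((e-PV)@np.array([SX,SY]).T)"
```

```text
t: 55.65
ee_pos: [0.4324, -0.3912, 0.1775]
tool_rot: [2.633, 1.709, 0.001]
contact_force: [-0.5, 1.5, 4.5]
gripper_width: 0.441
gripper_force: 35.1
[-0.0003 -0.0411]
```

```bash
python3 -m inch '[[[0,0,0],[0,0.008,0.0003],-1],[[0,0,0],[0,0.0085,0.0004],-1],[[0,0,0],[0,0.008,0.001],-1],[[0,0,0],[0,0.0085,0.0012],-1],[[0,0,0],[0,0.008,0.0016],-1],[[0,0,0],[0,0.008,0.0016],-1],[[0,0,0],[0,0.002,0],-1],[[0,0,0],[0,0,0],-1]]'; python3 -c "
from h import *
e=arm.sense()['ee_pos'];print((e-PV)@np.array([SX,SY]).T)"
```

```text
t: 56.65
ee_pos: [0.4749, -0.4081, 0.1689]
tool_rot: [-2.624, -1.709, 0.007]
contact_force: [-5.7, 2.6, 0.6]
gripper_width: 0.433
gripper_force: 35.0
[ 0.0454 -0.0393]
```

```bash
python3 -m inch '[[[0,0,0],[0,0,0],0.6],[[0,0,0],[0,0,0],0.6],[[0,0,0],[0,0,0],0.6],[[0,0,0],[0,0,0],0.6],[[0,0,0],[0,0,-0.04],0.6],[[0,0,0],[0,0,-0.05],0.6],[[0,0,0],[0,0,-0.05],0.6],[[0,0,0],[0.05,-0.03,0],0.6],[[0,0,0],[0.05,-0.03,0],0.6],[[0,0,0],[0.05,-0.03,0],0.6],[[0,0,0],[0.05,-0.03,0],0.6],[[0,0,0],[0,0,0],0.6]]'|grep -E "t:|pos|cont"; python3 - <<'E'
from h import *
shot('a9',(180,60,220,260),(60,110,340,200),1.8,1.15)
print(proj("scene",lever(.26,.2)),proj("top",lever(.26,.2)),(proj("scene",lever(.26,.2))-[180,60])*1.8)
im=cv2.imread("/tmp/scene.png")[270:320,235:285];c=cv2.resize(im,None,fx=6,fy=6,interpolation=cv2.INTER_CUBIC)
m=cv2.morphologyEx((c.max(2)<60).astype(np.uint8),2,cv2.getStructuringElement(2,(65,65)))
for k in cv2.findContours(m,0,2)[0]:
    (u,v),r=cv2.minEnclosingCircle(k);p=((u+.5)/6-.5+235,(v+.5)/6-.5+270);P=onz("scene",p,.225);d=P-PV;print(p,r/6,"along",np.arcsin(d@SX/.185),"across",-np.arctan2(d@SY,d[2]))
E
```

```text
t: 58.15
ee_pos: [0.4503, -0.1755, 0.3122]
tool_rot: [2.628, 1.716, 0.004]
contact_force: [0.4, -0.6, 0.9]
[257.4224 314.1807] [391.9296 224.5873] [139.3604 457.5252]
(256.3889897664388, 313.4949696858724) 8.813477198282877 along 0.24417649231144908 across 0.1980098166161227
```

View pics/a9.png

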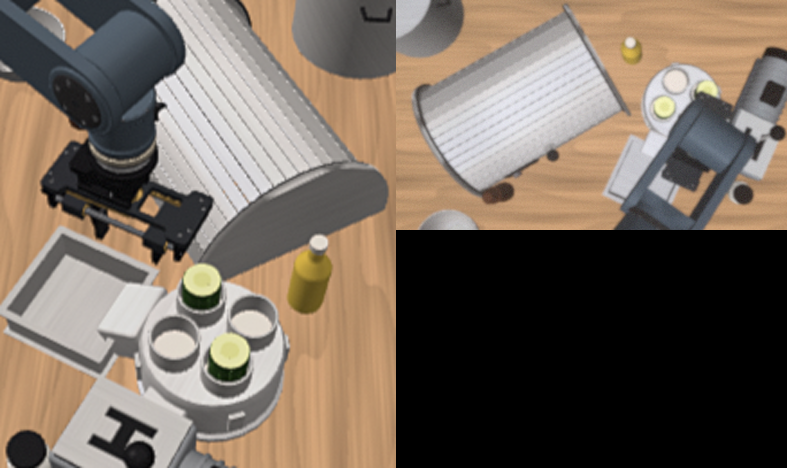

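The lever knob is at crop (138,456), which gives along 0.244 and across 0.198. The cover is shut and both pieces stand in their tubes, so I'll hand the job in.

```bash
python3 -c "
from rig import arm
print(arm.close_job())"
```

```text
the job is handed in; nothing more can be done
None
```

I handed the job in after about 58 s of robot time; no verdict came back. The last images show both courgettes upright in tubes 1 and 4, the cover shut, and the lever released right and forward (across 0.198, along 0.244 rad).

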